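Change over the vacuum hold-down

ROBOT

A 6-joint arm with a two-finger parallel gripper is mounted at the origin on the work surface. World frame = base frame: x ahead of the robot, y to its left, z up, the work surface at z = 0. Lengths are in m, angles in rad, forces in N, time in s.
With the tool pointing down it reaches from about 0.375 to 0.9 m from the base axis. Payload 3.1 kg.
Tool frame: the origin (TCP) lies at the very end of the fingers, on their centre line; the grasp point (between the pads) lies 19 mm behind it (manip.hold_point_z is the distance from the TCP to the grasp point, in m); y points along the fingers, z is the direction in which the jaws open and shut, and the axes are right-handed (so a half turn about y gives the same grasp; the last joint's range is limited). The gripper opens to 85 mm and grips with 20 to 120 N. Pads are 22 mm wide; open, the fingers measure 114 mm over their backs; the gripper's body (76 mm by 85 mm) begins 54 mm behind the grasp point. The pads swing forward as they close: fully open they stand 13 mm farther back than shut.
Start: joints at [0.974, 0.527, 1.433, -0, 1.181, -0.178], TCP at [0.254, 0.571, 0.231] pointing down, gripper open.
Joint ranges: [-3.08, 3.08], [-0.75, 2.2], [0.22, 2.44], [-1.43, 4.57], [0, 2.65], [-2.85, 2.85]. Speed limits (rad/s): [2.79, 2.79, 3.14, 3.14, 3.14, 3.14].

INTERFACE

Orientations are given as a unit quaternion [x, y, z, w].
In Python, from station import manip, eyes, workorder gives the robot as it stands. The module is installed in compiled form; this text tells all that it offers.
- The arm moves only by the shell command python3 -m jog 'ROWS' [OPENING] [FORCE]. ROWS is JSON, a list of rows, each a list of 2 entries, a list of its own where there are three numbers: the shift along the tool's x, y, z in cm, then the turn about the tool's y in rad. A call has 1 to 20 rows; each row is the pose to reach, as a shift and turn from the pose commanded when the call began, along the tool's axes at that moment; what a row does not reach only later rows make up. A row lasts 1/12 s, in which the tool goes at most 41.7 mm and 7.16 degrees, less where a joint would pass 70% of its speed; a pose out of reach is approached as far as the arm can. A call with a gripper value outside its range is refused whole. OPENING is the finger opening in cm, from 0 to 8.54, set as the call begins (- or left out, the last holds). The fingers move at their own pace and stop on an object; FORCE is the grip in N (left out, the last holds). Time passes only in rows, so rows that repeat a pose let the fingers close. It gives the time, the measured TCP pose, the force and the opening at its end, in the units of the state.
- manip.sense(): the state, without advancing time (a new reading comes with each control period).
- eyes.snapshot(name): name is "scene" or "top" or "wrist"; returns a dict with "frame" (480x640x3 uint8, red, green, blue), "vfov" (degrees; the focal length in pixels is half the picture's height over the tangent of half this angle, whatever the lens; pixels are square), "cx", "cy" (the principal point, pixels), "k1" (the pictures are not rectified: a ray, as slopes to the right and down, at radius r is drawn at 1 + k1 r^2 times it, then the intrinsics apply), "rvec" (rotation vector, rad) and "tvec" (3), from world to camera coordinates, as OpenCV has them. Camera axes: x right, y down, z forward; pixel columns grow to the right and rows downward; lengths in m; the calibration is good to about 2 mm. A picture is of the moment at which its call begins. There is no depth.
- workorder.sign_off(): hands the job in, once; it reports no verdict.
The state is a dict: "t": time; "q": joint angles; "qd": joint speeds; "tau": joint torques, N m; "tcp_pos": TCP position; "tool_rot": TCP orientation; "force": force on the tool from outside, world axes, zero at the start; "ft_torque": the same for the moment, N m; "finger_gap": opening from 0.0 (shut) to 1.0 (fully open).
Only numpy, scipy, OpenCV 4.12 (cv2) and the standard library are available. Lean on these libraries where they do the work, as an engineer would, in place of code of your own. Each camera call takes 0.05 s, during which the arm holds its last target. There are 200 camera calls.

TASK

Change over the caps on the vacuum hold-down: first shut its valve (lever across the pipe, hard against the stop), then take the finished end caps off the gasket rings and lay them flat on the floor of the grey tray, and set every raw end cap from the bench on a gasket ring of its own, pocket face up, centred on the ring and square to the chuck, turning over those that lie pocket down. Only when all that is done, swing the lever back in line with the pipe, hard against its stop, so that the vacuum holds them. Leave the other things on the bench where they are.

Things in the scene. Friction and masses are not known exactly. Their poses are not given: they have to be found in the camera images.
- valve_lever (a joint): Lever of the quarter-turn ball valve, turning level about an upright stem. 0 = shut: across the pipe, pointing along the unit's +x (away from the robot). 1.571 = open: in line with the pipe, along the unit's +y (away from the chuck). Hard stops at both. Starts within 0.07 of open. Needs 0.4 N m (6 to 7 N at the sleeve); stays where left.
- valve_stem (a point): On the turning axis of the valve lever, at the lever's height, 62 mm above the bench. Axes are the vacuum unit's. 210 mm from the middle ring along y. The pipe under the lever is 40 mm high, the brass valve body 46 mm.
- lever_grip (a point): Middle of the lever's black sleeve, 64 mm out from the stem axis; x points along the lever, outwards. The sleeve is 16 mm wide, 14 mm high (top 7 mm above this point) and reaches from 32 to 94 mm from the stem axis.
- ring0 (a point): Centre of the right-hand black rubber gasket ring (39 mm wide, flush) in the top of the vacuum chuck, 45 mm above the bench. The rings lie 100 mm apart in a row. Axes are the vacuum unit's: x away from the robot, y along the chuck towards the valve, z up. 
- ring1 (a point): Centre of the middle black rubber gasket ring (39 mm wide, flush) in the top of the vacuum chuck, 45 mm above the bench. The rings lie 100 mm apart in a row. Axes are the vacuum unit's: x away from the robot, y along the chuck towards the valve, z up. The chuck is an aluminium slab 98 mm (x) by 310 mm (y), this ring at its centre, on a 100 mm wide board.
- ring2 (a point): Centre of the left-hand (valve end) black rubber gasket ring (39 mm wide, flush) in the top of the vacuum chuck, 45 mm above the bench. The rings lie 100 mm apart in a row. Axes are the vacuum unit's: x away from the robot, y along the chuck towards the valve, z up. 
- vac_unit: The whole vacuum unit; origin on the bench under the middle ring. Fixed. Beyond the valve, 430 mm along y, stands a reservoir 88 mm wide and 210 mm tall with its gauge; behind it (x 110 to 220 mm, y 285 to 435 mm) a pump 110 mm high.
- tray_floor (a point): Centre of the inner floor (4 mm above the bench) of the fixed grey tray for finished caps, 130 mm (x) by 240 mm (y) outside, walls 4 mm thick, rim 16 mm above the bench. Room for two caps side by side along y.
- open_bench (a point): Middle of a patch of bare bench, some 20 cm across, to the right of the vacuum unit, with room to set a cap down and turn it over.
- done0_mid (a point): Centre (half-way up) of a finished aluminium motor end cap, 57 x 57 x 22 mm, 0.15 kg. One broad face has a round bearing pocket 38 mm wide, 10 mm deep; the other is plain with a small shaft hole. z points out of the pocket face; x, y along its sides. Starts pocket up on a gasket ring. One or two of these three are there.
- done1_mid (a point): Centre (half-way up) of a finished aluminium motor end cap, 57 x 57 x 22 mm, 0.15 kg. One broad face has a round bearing pocket 38 mm wide, 10 mm deep; the other is plain with a small shaft hole. z points out of the pocket face; x, y along its sides. Starts pocket up on a gasket ring. One or two of these three are there.
- done2_mid (a point): Centre (half-way up) of a finished aluminium motor end cap, 57 x 57 x 22 mm, 0.15 kg. One broad face has a round bearing pocket 38 mm wide, 10 mm deep; the other is plain with a small shaft hole. z points out of the pocket face; x, y along its sides. Starts pocket up on a gasket ring. One or two of these three are there.
- raw0_mid (a point): Centre (half-way up) of a raw aluminium motor end cap, 57 x 57 x 22 mm, 0.15 kg. One broad face has a round bearing pocket 38 mm wide, 10 mm deep; the other is plain with a small shaft hole. z points out of the pocket face; x, y along its sides. Starts on the bench before or right of the chuck, either face up. Two or three of these are there. Can stand on edge.
- raw1_mid (a point): Centre (half-way up) of a raw aluminium motor end cap, 57 x 57 x 22 mm, 0.15 kg. One broad face has a round bearing pocket 38 mm wide, 10 mm deep; the other is plain with a small shaft hole. z points out of the pocket face; x, y along its sides. Starts on the bench before or right of the chuck, either face up. Two or three of these are there. Can stand on edge.
- raw2_mid (a point): Centre (half-way up) of a raw aluminium motor end cap, 57 x 57 x 22 mm, 0.15 kg. One broad face has a round bearing pocket 38 mm wide, 10 mm deep; the other is plain with a small shaft hole. z points out of the pocket face; x, y along its sides. Starts on the bench before or right of the chuck, either face up. Two or three of these are there. Can stand on edge.
- driver: Bystander on the bench: screwdriver. Leave it alone.
- motor: Bystander on the bench: small motor. Leave it alone.
- cross_mount: Bystander on the bench: cross-shaped motor mount. Leave it alone.
- tape_roll: Bystander on the bench: tape roll. Leave it alone.
- screw_jar: Bystander on the bench: screw jar. Leave it alone.
- spanner: Bystander on the bench: spanner. Leave it alone.
- offcut: Bystander on the bench: wood offcut. Leave it alone.
There are look-alikes about, which are no part of the job. Leave any purple look-alike of the part that bears raw0_mid alone. What is shaped like the part that bears raw1_mid but brown or orange is not meant.

How it is judged:
By the outcome, as a careful person would: the job done as asked, in the order asked, and still so for the second after the job is handed in, with the robot touching nothing.
Of done0, done1, done2 only 1 to 2 are there at a start; the rules pass over those that are not, and their reading is None.
Of raw1, raw2 only 1 to 2 are there at a start; the rules pass over those that are not, and their reading is None.
At some moment in a run one of raw0, raw1, raw2 may be knocked a few centimetres aside while the robot is not near it.
Once in a run the grip may slacken for a moment while it holds something.
It also fails if it takes over 210 s, if anything falls off the work surface, if the arm or the gripper's body presses on something with over 40 N, if the wrist force passes 120 N, or if a joint passes its speed limit or range.

## Working session

There is one attempt and no reset: what is moved stays moved. The work goes in short steps, Python scripts to look and compute and a shell command to move; the robot and the scene stay as the last step left them, time stands still between calls to the robot, and variables do not carry over. Pictures are saved under pics/ and viewed, about 12 in all and at most 16, crops included, and the job is handed in when it is done.

```bash
mkdir -p pics
cat > h.py <<'E'
import numpy as np, cv2
from scipy.spatial.transform import Rotation as R
from station import manip, eyes, workorder
def snap(n,fn=None):
    s=eyes.snapshot(n)
    np.savez(f'pics/{n}.npz',**s)
    if fn: cv2.imwrite('pics/'+fn,s['frame'][:,:,::-1])
    return s
def load(n):
    return {k:v for k,v in np.load(f'pics/{n}.npz').items()}
def K(s):
    f=240/np.tan(np.radians(float(s['vfov']))/2); return np.array([[f,0,s['cx']],[0,f,s['cy']],[0,0,1.]]),np.array([float(s['k1']),0,0,0])
def px2w(s,u,v,z):
    k,d=K(s); p=cv2.undistortPoints(np.array([[[u,v]]],float),k,d)[0,0]
    M=R.from_rotvec(np.ravel(s['rvec'])).as_matrix(); c=-M.T@np.ravel(s['tvec']); r=M.T@np.array([p[0],p[1],1])
    return c+r*(z-c[2])/r[2]
def w2px(s,P):
    k,d=K(s); return cv2.projectPoints(np.array(P,float).reshape(-1,3),np.ravel(s['rvec']).astype(float),np.ravel(s['tvec']).astype(float),k,d)[0][:,0]
E
python3 - <<'E'
from h import *
for n in('scene','top','wrist'):
    s=snap(n,n+'0.png'); M=R.from_rotvec(np.ravel(s['rvec'])).as_matrix(); print(n,s['vfov'],s['k1'],s['cx'],s['cy'],-M.T@np.ravel(s['tvec']),M.round(2).tolist())
st=manip.sense(); print(st); print(R.from_quat(st['tool_rot']).as_matrix().round(3), manip.hold_point_z)
E
```

```text
scene 54.14872614840844 0.013706867832301003 316.00453080296586 240.7505451729562 [ 1.50975301 -0.38221808  0.81407925] [[0.25, 0.97, -0.02], [0.55, -0.16, -0.82], [-0.8, 0.2, -0.57]]
top 50.10282949143125 -0.07279912817425777 317.3163857004037 232.88372176760882 [ 0.43382863 -0.13168534  1.10573612] [[0.02, -1.0, 0.01], [-1.0, -0.02, -0.05], [0.06, -0.01, -1.0]]
wrist 60.921150469192355 -0.007334581401992804 320.10867499392464 228.031785358218 [0.18519687 0.60214637 0.37354468] [[0.41, 0.91, -0.0], [0.87, -0.39, 0.29], [0.27, -0.12, -0.96]]
{'t': 0.15, 'q': array([ 9.73504033e-01,  5.28308694e-01,  1.43361873e+00, -1.26503976e-05,
        1.18137960e+00, -1.78489276e-01]), 'qd': array([ 0.00044068, -0.0013983 , -0.00341885, -0.00078748,  0.00047354,
        0.00033234]), 'tau': array([ 5.03696065e-04, -4.42741120e+01, -1.78276634e+01, -2.21152736e-04,
        5.57505919e-03, -6.82534306e-06]), 'tcp_pos': array([0.2538228 , 0.57053628, 0.23052054]), 'tool_rot': array([ 0.69222315, -0.14721319,  0.14676233, -0.69109783]), 'force': array([-0.30796011,  0.62133373, -0.0235413 ]), 'ft_torque': array([-0.03959718,  0.05964477,  0.00395482]), 'finger_gap': 0.9967621444205623}
[[ 0.914 -0.001  0.407]
 [-0.407 -0.001  0.914]
 [-0.    -1.    -0.002]] 0.0187
```

View pics/top0.png

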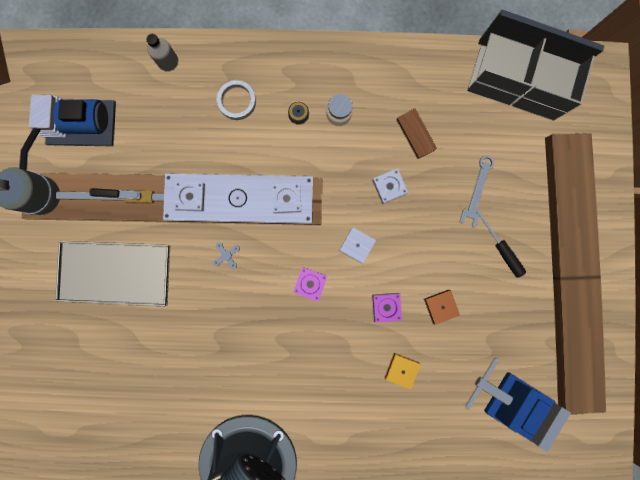

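View pics/scene0.png

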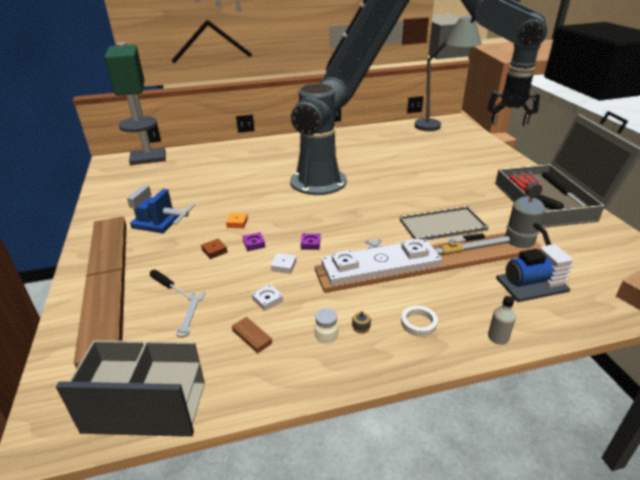

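Run:
```python
from h import *
s=load('top'); im=s['frame'][:,:,::-1]
a=cv2.resize(im[155:275,150:420],None,fx=2.9,fy=2.9,interpolation=cv2.INTER_CUBIC)
cv2.imwrite('pics/c1.png',a)
for n,u,v,z in [('ring0',287,198,.067),('ring1',237,198,.045),('ring2',189,197,.067),('rawA',390,185,.022),('rawB',358,245,.022),('trayTL',59,242,.016),('trayTR',169,245,.016),('trayBR',167,306,.016),('trayBL',57,301,.016),('sleeve0',90,192,.069),('sleeve1',119,194,.069)]: print(n,px2w(s,u,v,z).round(4))
```

```text
ring0 [ 0.561  -0.0782  0.067 ]
ring1 [0.5619 0.0268 0.045 ]
ring2 [0.5597 0.1217 0.067 ]
rawA [ 0.5986 -0.2947  0.022 ]
rawB [ 0.4694 -0.228   0.022 ]
trayTL [0.4643 0.4144 0.016 ]
trayTR [0.4624 0.1738 0.016 ]
trayBR [0.333  0.1743 0.016 ]
trayBL [0.3377 0.4139 0.016 ]
sleeve0 [0.5667 0.327  0.069 ]
sleeve1 [0.5634 0.2661 0.069 ]
```

View pics/c1.png

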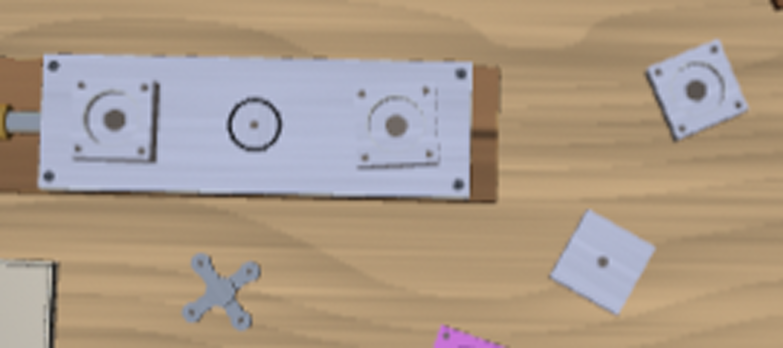

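Run:
```python
from h import *
s=load('top')
def q(pts,z,l):
    P=np.array([px2w(s,150+(x+.5)/2.9-.5,155+(y+.5)/2.9-.5,z)[:2] for x,y in pts]); c=P.mean(0)
    e=[P[(i+1)%4]-P[i] for i in range(4)]; print(l,c.round(4),'len',[round(np.linalg.norm(v)*1000) for v in e],'ang',[round(np.degrees(np.arctan2(v[1],v[0])),1) for v in e])
q([(41,55),(473,63),(469,198),(39,188)],.045,'chuck')
q([(75,76),(155,82),(154,161),(73,157)],.067,'cap2')
q([(360,87),(438,90),(437,166),(358,168)],.067,'cap0')
q([(647,72),(718,41),(747,107),(677,140)],.022,'rawA')
q([(590,209),(655,246),(618,314),(549,276)],.022,'rawB')
cv2.imwrite('pics/c2.png',cv2.resize(s['frame'][160:320,20:200,::-1],None,fx=4,fy=3.75,interpolation=cv2.INTER_CUBIC))
# wrist pose rel to tool
w=load('wrist'); st=manip.sense(); T=R.from_quat(st['tool_rot']).as_matrix(); M=R.from_rotvec(np.ravel(w['rvec'])).as_matrix(); c=-M.T@np.ravel(w['tvec'])
print(T.T@(c-st['tcp_pos']), (M@T).round(2).tolist())
```

```text
chuck [0.5619 0.0258] len [312, 97, 309, 96] ang [np.float64(-90.1), np.float64(179.3), np.float64(89.7), np.float64(1.2)]
cap2 [0.5624 0.1217] len [57, 56, 57, 57] ang [np.float64(-93.4), np.float64(-178.9), np.float64(88.1), np.float64(0.6)]
cap0 [ 0.5596 -0.0783] len [55, 54, 55, 57] ang [np.float64(-91.2), np.float64(-179.6), np.float64(92.5), np.float64(-0.1)]
rawA [ 0.5971 -0.295 ] len [58, 53, 57, 55] ang [np.float64(-65.2), np.float64(-155.9), np.float64(116.3), np.float64(24.4)]
rawB [ 0.47   -0.2271] len [55, 57, 57, 57] ang [np.float64(-118.7), np.float64(152.1), np.float64(62.1), np.float64(-30.6)]
[-0.07559169 -0.14300345  0.0007291 ] [[0.0, 0.0, 1.0], [0.96, -0.3, -0.0], [0.3, 0.96, -0.0]]
```

View pics/c2.png

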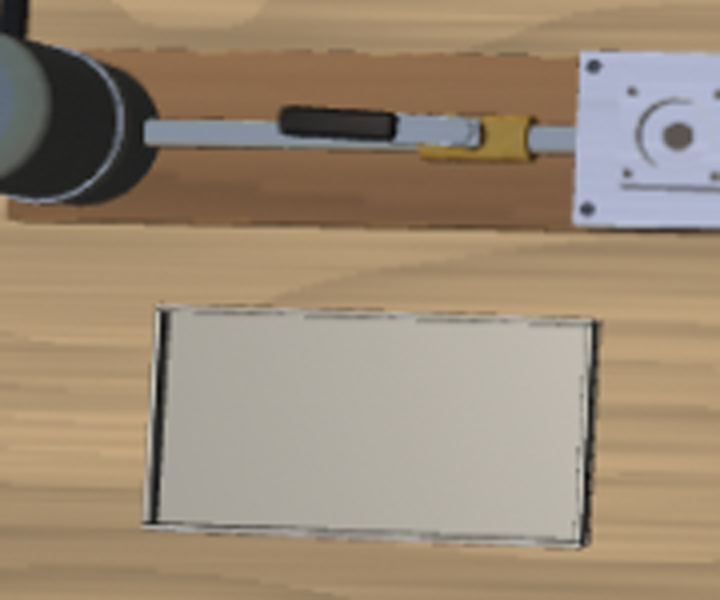

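```bash
cat >> h.py <<'E'
def plan(*wps):
    st=manip.sense(); T=R.from_quat(st['tool_rot']).as_matrix(); y0=np.arctan2(T[1,0],T[0,0])
    print('at',np.round(st['tcp_pos'],4),'yaw',round(np.degrees(y0),2),'q6',round(st['q'][5],2),'F',np.round(st['force'],1),'gap',round(st['finger_gap']*8.54,2),'t',round(st['t'],1))
    for x,y,z,yaw in wps:
        d=T.T@(np.array([x,y,z])-st['tcp_pos'])*100; a=-(np.radians(yaw)-y0); a=(a+np.pi)%(2*np.pi)-np.pi
        print([[round(float(v),2) for v in d],round(float(a),3)])
E
python3 - <<'E'
from h import *
plan((.53,.30,.15,0),(.53,.30,.054,0))
E
```

```text
at [0.2538 0.5705 0.2305] yaw -24.0 q6 -0.18 F [-0.3  0.6 -0. ] gap 8.51 t 0.1
[[36.24, 8.06, -13.47], -0.419]
[[36.24, 17.66, -13.45], -0.419]
```

```bash
python3 -m jog '[[[36.2,8,-13.5],-0.419],[[36.2,8,-13.5],-0.419],[[36.2,8,-13.5],-0.419],[[36.2,8,-13.5],-0.419],[[36.2,8,-13.5],-0.419],[[36.2,8,-13.5],-0.419],[[36.2,8,-13.5],-0.419],[[36.2,8,-13.5],-0.419],[[36.2,8,-13.5],-0.419],[[36.2,8,-13.5],-0.419],[[36.2,8,-13.5],-0.419],[[36.2,8,-13.5],-0.419],[[36.2,8,-13.5],-0.419],[[36.2,8,-13.5],-0.419],[[36.2,8,-13.5],-0.419],[[36.2,8,-13.5],-0.419]]' 0 40
python3 - <<'E'
from h import *
s=snap('wrist','w1.png')
E
```

```text
t: 1.48
tcp_pos: [0.529, 0.3016, 0.1517]
tool_rot: [-0.707, -0.001, 0.001, 0.707]
force: [0.3, 0.5, -0.2]
finger_gap: 0.003
```

View pics/w1.png

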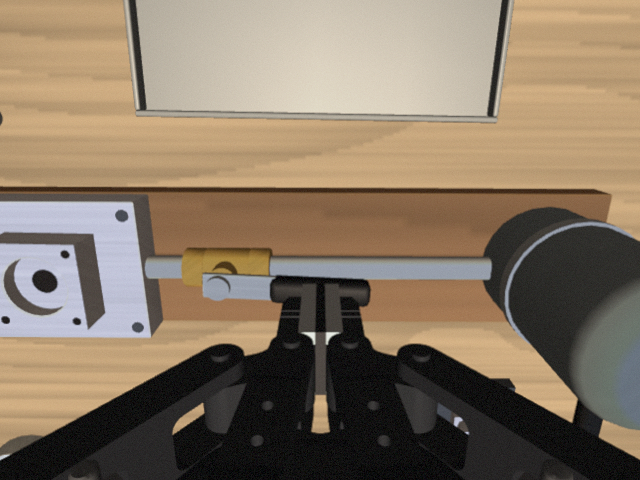

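Run:
```python
from h import *
s=load('wrist')
for n,u,v,z in [('stem',217,288,.066),('sleeve a',273,288,.065),('sleeve b',370,289,.065),('chuck fr',149,338,.045),('chuck nr',133,200,.045),('tray a',145,113,.016),('tray b',490,120,.016)]: print(n,px2w(s,u,v,z).round(4))
st=(.563,.236)
def arc(th0,th1,n,side,y):
    out=[]
    for th in np.linspace(th0,th1,n):
        c,sn=np.cos(np.radians(th)),np.sin(np.radians(th)); d=20
        # centre at 64 along lever, offset 19mm on ccw side (normal=(-s,c))
        p=np.array(st)+.064*np.array([c,sn])+side*.019*np.array([-sn,c]); out.append((p[0],p[1],.054,th-90))
    return out
plan((.53,.30,.054,0)); plan(*arc(90,-4,16,1,0))
```

```text
stem [0.5632 0.239  0.066 ]
sleeve a [0.5636 0.2733 0.065 ]
sleeve b [0.5641 0.3332 0.065 ]
chuck fr [0.6118 0.1826 0.045 ]
chuck nr [0.5127 0.1847 0.045 ]
tray a [0.4608 0.1868 0.016 ]
tray b [0.4648 0.4146 0.016 ]
at [0.5292 0.3015 0.1517] yaw 0.12 q6 -1.24 F [0.1 0.6 0.5] gap 0.0 t 1.5
[[0.08, 9.77, -0.15], 0.002]
at [0.5292 0.3015 0.1517] yaw 0.12 q6 -1.24 F [0.1 0.6 0.5] gap 0.0 t 1.5
[[1.48, 9.77, -0.15], 0.002]
[[2.19, 9.77, 0.01], 0.111]
[[2.91, 9.77, 0.1], 0.221]
[[3.64, 9.77, 0.11], 0.33]
[[4.37, 9.77, 0.04], 0.44]
[[5.09, 9.77, -0.11], 0.549]
[[5.78, 9.77, -0.33], 0.658]
[[6.44, 9.77, -0.63], 0.768]
[[7.07, 9.77, -1.0], 0.877]
[[7.66, 9.77, -1.44], 0.986]
[[8.19, 9.77, -1.94], 1.096]
[[8.66, 9.77, -2.5], 1.205]
[[9.08, 9.77, -3.1], 1.315]
[[9.42, 9.77, -3.74], 1.424]
[[9.69, 9.77, -4.42], 1.533]
[[9.89, 9.77, -5.12], 1.643]
```

```bash
python3 -m jog '[[[0,9.8,-0.1],0],[[0,9.8,-0.1],0],[[0,9.8,-0.1],0],[[1.5,9.8,-0.1],0],[[2.2,9.8,0],0.11],[[2.9,9.8,0.1],0.22],[[3.6,9.8,0.1],0.33],[[4.4,9.8,0.1],0.44],[[5.1,9.8,-0.1],0.55],[[5.8,9.8,-0.3],0.66],[[6.4,9.8,-0.6],0.77],[[7.1,9.8,-1],0.88],[[7.7,9.8,-1.4],0.99],[[8.2,9.8,-1.9],1.1],[[8.7,9.8,-2.5],1.2],[[9.1,9.8,-3.1],1.31],[[9.4,9.8,-3.7],1.42],[[9.7,9.8,-4.4],1.53],[[9.8,9.8,-4.8],1.6],[[9.8,9.8,-4.8],1.6]]'
python3 - <<'E'
from h import *
plan((.64,.25,.054,-90))
s=snap('wrist','w2.png')
E
```

```text
t: 3.2
tcp_pos: [0.6236, 0.2571, 0.0512]
tool_rot: [-0.492, 0.512, -0.505, 0.491]
force: [-4.3, 12.3, -6.2]
finger_gap: 0.003
at [0.6236 0.2571 0.0512] yaw -91.92 q6 0.25 F [-4.3 12.3 -6.2] gap 0.02 t 3.2
[[0.66, -0.29, 1.66], -0.033]
```

View pics/w2.png

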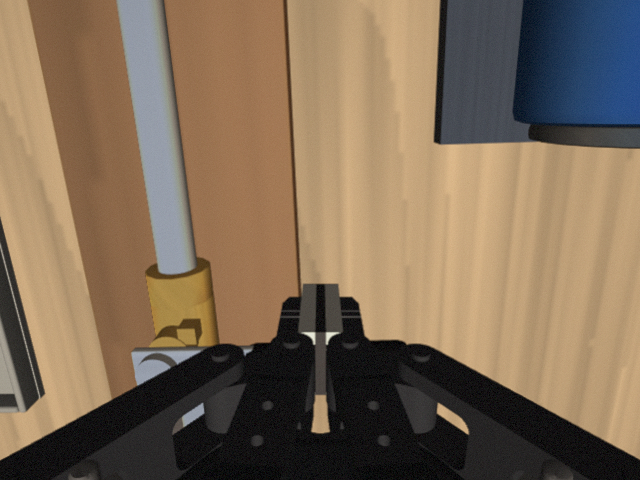

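```bash
python3 -m jog '[[[0.4,0,0],0],[[0.4,0,0],0],[[0.4,0,0],0],[[0.4,0,0],0]]';python3 -m jog '[[[0.4,0,0],0],[[0.4,0,0],0],[[0.4,0,0],0]]'; python3 -m jog '[[[-2.5,0,0],0],[[-2.5,0,0],0],[[-2.5,-8,0],0],[[-2.5,-14,0],0],[[-2.5,-14,0],0],[[-2.5,-14,0],0],[[-2.5,-14,0],0],[[-2.5,-14,0],0]]'
python3 - <<'E'
from h import *
plan((.56,.122,.15,-90),(.56,.122,.054,-90))
s=snap('top')
cv2.imwrite('pics/c3.png',cv2.resize(s['frame'][150:250,100:230,::-1],None,fx=5,fy=5,interpolation=cv2.INTER_CUBIC))
E
```

```text
t: 3.58
tcp_pos: [0.6236, 0.257, 0.0513]
tool_rot: [-0.491, 0.512, -0.503, 0.494]
force: [-3.1, 21.2, -7.9]
finger_gap: 0.003
t: 3.83
tcp_pos: [0.6237, 0.2568, 0.0514]
tool_rot: [-0.489, 0.513, -0.502, 0.495]
force: [-3.5, 30.7, -9.9]
finger_gap: 0.0
t: 4.5
tcp_pos: [0.6288, 0.2695, 0.1949]
tool_rot: [0.492, -0.506, 0.508, -0.494]
force: [-0.3, 0.2, -1.2]
finger_gap: 0.003
at [0.6288 0.2695 0.1949] yaw -91.64 q6 0.27 F [-0.3  0.2 -1.2] gap 0.02 t 4.5
[[14.95, 4.47, -6.46], -0.029]
[[14.95, 14.07, -6.49], -0.029]
```

View pics/c3.png

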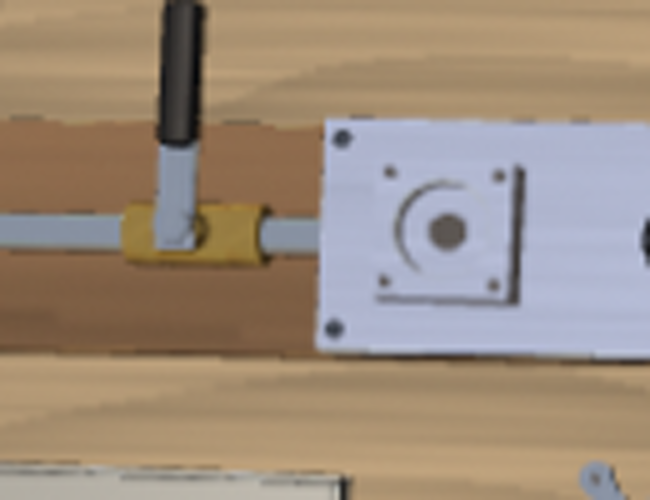

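```bash
python3 -m jog '[[[15,-2,-6.5],-1.6],[[15,-2,-6.5],-1.6],[[15,-2,-6.5],-1.6],[[15,-2,-6.5],-1.6],[[15,-2,-6.5],-1.6],[[15,-2,-6.5],-1.6],[[15,-2,-6.5],-1.6],[[15,-2,-6.5],-1.6],[[15,-2,-6.5],-1.6],[[15,-2,-6.5],-1.6],[[15,-2,-6.5],-1.6],[[15,-2,-6.5],-1.6],[[15,-2,-6.5],-1.6],[[15,-2,-6.5],-1.6],[[15,-2,-6.5],-1.6],[[15,-2,-6.5],-1.6]]' 8.5 40
python3 - <<'E'
from h import *
s=snap('wrist','w3.png')
plan((.5615,.1225,.11,0),(.5615,.1225,.043,0))
E
```

```text
t: 5.88
tcp_pos: [0.5583, 0.1213, 0.212]
tool_rot: [0.707, -0.002, -0.0, -0.707]
force: [-0.1, 0.2, 1.3]
finger_gap: 0.992
at [0.5585 0.1213 0.2124] yaw -0.09 q6 -1.55 F [ 0.1 -0.7  0.9] gap 8.5 t 5.9
[[0.32, 10.24, 0.12], -0.002]
[[0.33, 16.94, 0.12], -0.002]
```

View pics/w3.png

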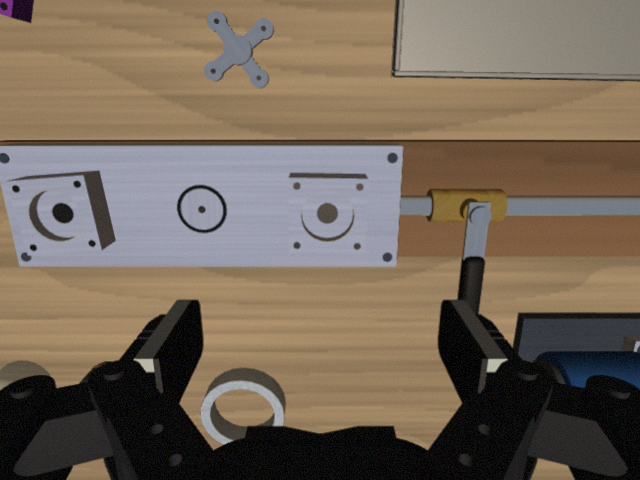

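```bash
python3 - <<'E'
from h import *
s=load('wrist')
P={n:px2w(s,u,v,z) for n,u,v,z in [('ring1',202,209,.045),('s1',4,157,.045),('s2',392,157,.045),('s3',388,257,.045),('s4',26,257,.045),('c1',296,186,.067),('c2',360,186,.067),('c3',357,246,.067),('c4',297,246,.067),('stem',480,210,.066)]}
for k,v in P.items(): print(k,v.round(4))
a=lambda p,q:np.degrees(np.arctan2(*(P[q]-P[p])[:2]))
print('screws mean',np.mean([P[f's{i}'] for i in (1,2,3,4)],0).round(4), a('s1','s2'),a('s4','s3'),'cap2',np.mean([P[f'c{i}'] for i in (1,2,3,4)],0).round(4),a('c1','c2'),a('c4','c3'))
E
python3 -m jog '[[[0.3,10.3,0.1],0],[[0.3,10.3,0.1],0],[[0.3,10.3,0.1],0],[[0.3,14,0.1],0],[[0.3,17,0.1],0],[[0.3,17,0.1],0],[[0.3,17,0.1],0]]' 8.5 40;python3 -m jog '[[[0,0,0],0],[[0,0,0],0],[[0,0,0],0],[[0,0,0],0],[[0,0,0],0],[[0,0,0],0]]' 3 40
```

```text
ring1 [0.5625 0.0292 0.045 ]
s1 [ 0.5215 -0.1178  0.045 ]
s2 [0.5224 0.1763 0.045 ]
s3 [0.6031 0.177  0.045 ]
s4 [ 0.6026 -0.1183  0.045 ]
c1 [0.5401 0.1047 0.067 ]
c2 [0.5402 0.1506 0.067 ]
c3 [0.5858 0.1495 0.067 ]
c4 [0.5857 0.1046 0.067 ]
stem [0.5584 0.239  0.066 ]
screws mean [0.5624 0.0293 0.045 ] 0.1760699450236244 0.10484493679329147 cap2 [0.5629 0.1273 0.067 ] 0.12781283753486025 0.12445519650481797
t: 6.52
tcp_pos: [0.5607, 0.1223, 0.0419]
tool_rot: [0.707, -0.002, -0.001, -0.707]
force: [0.7, -0.6, 0.8]
finger_gap: 0.993
t: 7.02
tcp_pos: [0.5639, 0.1227, 0.0459]
tool_rot: [-0.707, -0.002, -0.002, 0.707]
force: [-0.0, -0.0, 6.5]
finger_gap: 0.659
```

```bash
python3 -m jog '[[[0,-3,0],0],[[0,-8,0],0],[[0,-8,0],0],[[0,-8,0],0]]';  python3 - <<'E'
from h import *
plan((.399,.352,.124,0),(.399,.352,.006,0))
E
```

```text
t: 7.35
tcp_pos: [0.565, 0.1225, 0.1276]
tool_rot: [-0.707, -0.003, -0.003, 0.707]
force: [0.2, -0.7, -1.5]
finger_gap: 0.65
at [0.565  0.1225 0.1276] yaw 0.02 q6 -1.55 F [ 0.2 -0.7 -1.5] gap 5.55 t 7.3
[[-16.6, 0.2, 22.96], 0.0]
[[-16.71, 12.0, 22.96], 0.0]
```

```bash
python3 -m jog '[[[-16.7,0,23],0],[[-16.7,0,23],0],[[-16.7,0,23],0],[[-16.7,0,23],0],[[-16.7,0,23],0],[[-16.7,0,23],0],[[-16.7,0,23],0],[[-16.7,0,23],0],[[-16.7,0,23],0],[[-16.7,0,23],0],[[-16.7,8,23],0],[[-16.7,10,23],0],[[-16.7,11.5,23],0],[[-16.7,11.9,23],0],[[-16.7,11.9,23],0],[[-16.7,11.9,23],0]]';python3 -m jog '[[[0,0,0],0],[[0,0,0],0],[[0,0,0],0],[[0,-1,0],0],[[0,-5,0],0],[[0,-12,0],0],[[0,-12,0],0],[[0,-12,0],0],[[0,-12,0],0]]' 7.5 40;  python3 - <<'E'
from h import *
plan((.562,-.075,.15,0),(.562,-.075,.048,0))
s=snap('wrist','w4.png')
E
```

```text
t: 8.68
tcp_pos: [0.3961, 0.3509, 0.0036]
tool_rot: [0.707, -0.001, 0.001, -0.707]
force: [0.6, -0.1, -1.0]
finger_gap: 0.656
t: 9.43
tcp_pos: [0.3962, 0.3532, 0.1271]
tool_rot: [-0.706, -0.002, -0.002, 0.708]
force: [0.6, -0.1, -1.0]
finger_gap: 0.879
at [0.3962 0.3532 0.1271] yaw 0.03 q6 -1.05 F [ 0.6 -0.1 -1. ] gap 7.51 t 9.4
[[16.57, -2.33, -42.82], 0.001]
[[16.52, 7.87, -42.85], 0.001]
```

View pics/w4.png

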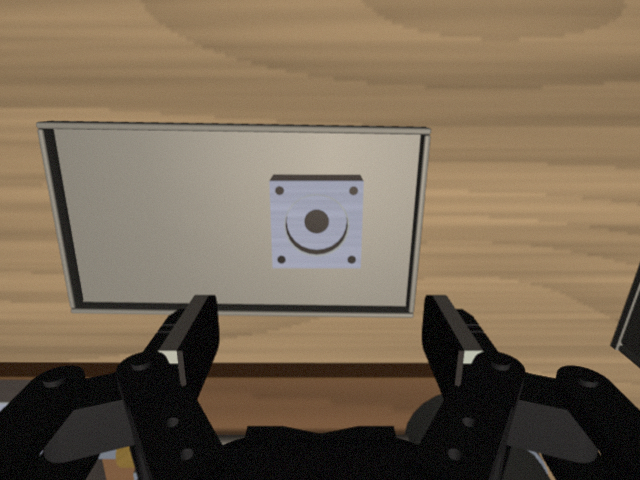

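```bash
python3 - <<'E'
from h import *
s=load('wrist')
P=np.array([px2w(s,u,v,.026) for u,v in [(279,191),(353,190),(351,260),(281,260)]]); print(P.round(4),P.mean(0))
t=load('top'); print(t['frame'].shape)
E
python3 -m jog '[[[16.5,-2,-42.8],0],[[16.5,-2,-42.8],0],[[16.5,-2,-42.8],0],[[16.5,-2,-42.8],0],[[16.5,-2,-42.8],0],[[16.5,-2,-42.8],0],[[16.5,-2,-42.8],0],[[16.5,-2,-42.8],0],[[16.5,-2,-42.8],0],[[16.5,-2,-42.8],0],[[16.5,-2,-42.8],0],[[16.5,-2,-42.8],0],[[16.5,-2,-42.8],0],[[16.5,-2,-42.8],0]]' 8.5 40
python3 - <<'E'
from h import *
s=snap('wrist','w5.png')
plan((.562,-.075,.11,0),(.562,-.075,.048,0))
E
```

```text
[[0.3733 0.3291 0.026 ]
 [0.3727 0.3741 0.026 ]
 [0.4184 0.374  0.026 ]
 [0.4184 0.329  0.026 ]] [0.39568852 0.35156012 0.026     ]
(480, 640, 3)
t: 10.65
tcp_pos: [0.5584, -0.0751, 0.1426]
tool_rot: [-0.706, 0.002, 0.001, 0.708]
force: [0.1, 0.1, 0.9]
finger_gap: 0.994
at [ 0.5583 -0.0743  0.1429] yaw 0.03 q6 -1.9 F [-0.   0.3  0.4] gap 8.48 t 10.7
[[0.39, 3.29, -0.07], 0.001]
[[0.41, 9.49, -0.09], 0.001]
```

View pics/w5.png

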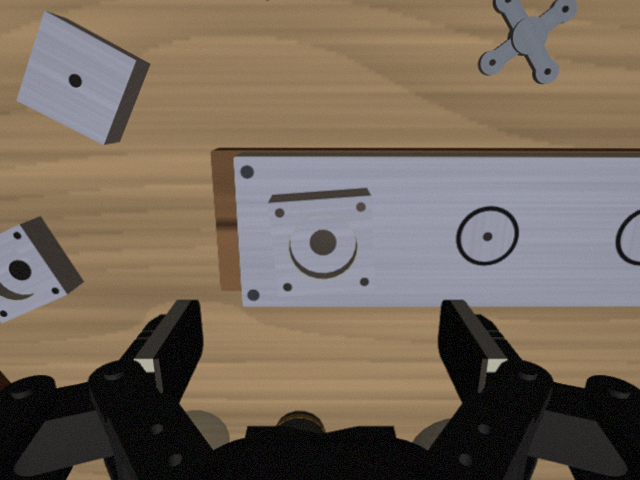

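```bash
python3 - <<'E'
from h import *
s=load('wrist')
for n,pts,z in [('ring1',[(488,236)],.045),('screws0',[(247,172),(253,295)],.045),('cap0',[(280,213),(361,208),(364,282),(288,287)],.067),('rawB',[(48,12),(137,61),(105,144),(17,100)],.022),('Bhole',[(76,80)],.022),('cross',[(530,36)],.01)]:
    P=np.array([px2w(s,u,v,z) for u,v in pts]); e=np.roll(P,-1,0)-P
    print(n,P.mean(0).round(4),[round(float(np.linalg.norm(v))*1000) for v in e],np.degrees(np.arctan2(e[:,1],e[:,0])).round(1))
E
python3 -m jog '[[[0.4,6,0],0],[[0.4,9.5,0],0],[[0.4,9.5,0],0],[[0.4,9.5,0],0]]' 8.5 40;python3 -m jog '[[[0,0,0],0],[[0,0,0],0],[[0,0,0],0],[[0,0,0],0],[[0,0,0],0],[[0,0,0],0]]' 3 40;python3 -m jog '[[[0,-3,0],0],[[0,-8,0],0],[[0,-8,0],0],[[0,-8,0],0]]';python3 - <<'E'
from h import *
plan((.399,.235,.126,0),(.399,.235,.009,0))
E
```

```text
ring1 [0.5624 0.0302 0.045 ] [0] [0.]
screws0 [ 0.5624 -0.1177  0.045 ] [80, 80] [ -0.3 179.7]
cap0 [ 0.5626 -0.0725  0.067 ] [45, 45, 45, 45] [  93.6    3.9  -86.  -175.7]
rawB [ 0.4698 -0.2227  0.022 ] [56, 56, 57, 57] [  61.1  -28.6 -118.1  149.7]
Bhole [ 0.4693 -0.2232  0.022 ] [0] [0.]
cross [0.4433 0.0563 0.01  ] [0] [0.]
t: 11.03
tcp_pos: [0.5603, -0.0729, 0.0458]
tool_rot: [-0.706, 0.003, 0.004, 0.708]
force: [-0.4, -0.2, -0.1]
finger_gap: 0.996
t: 11.53
tcp_pos: [0.5656, -0.0756, 0.0518]
tool_rot: [0.707, 0.002, 0.001, -0.707]
force: [-0.1, 1.4, 7.4]
finger_gap: 0.659
t: 11.87
tcp_pos: [0.567, -0.0766, 0.1336]
tool_rot: [0.708, 0.003, 0.003, -0.706]
force: [0.4, 0.6, -2.1]
finger_gap: 0.654
at [ 0.567  -0.0766  0.1336] yaw 0.01 q6 -1.9 F [ 0.4  0.6 -2.1] gap 5.59 t 11.9
[[-16.79, 0.5, 31.17], 0.0]
[[-16.9, 12.2, 31.21], 0.0]
```

```bash
python3 -m jog '[[[-16.4,0,31.2],0],[[-16.4,0,31.2],0],[[-16.4,0,31.2],0],[[-16.4,0,31.2],0],[[-16.4,0,31.2],0],[[-16.4,0,31.2],0],[[-16.4,0,31.2],0],[[-16.4,0,31.2],0],[[-16.4,0,31.2],0],[[-16.4,0,31.2],0],[[-16.4,0,31.2],0],[[-16.4,0,31.2],0],[[-16.4,0,31.2],0]]';python3 -m jog '[[[0,8,0],0],[[0,11,0],0],[[0,11,0],0],[[0,11,0],0],[[0,11,0],0],[[0,11,0],0]]'
python3 - <<'E'
from h import *
plan((.399,.235,.0115,0))
E
```

```text
t: 12.95
tcp_pos: [0.4007, 0.2354, 0.129]
tool_rot: [0.707, -0.001, 0.0, -0.707]
force: [0.9, -0.7, -0.8]
finger_gap: 0.657
t: 13.45
tcp_pos: [0.4013, 0.2359, 0.0201]
tool_rot: [-0.707, -0.0, -0.001, 0.707]
force: [-0.5, -0.1, -1.6]
finger_gap: 0.657
at [0.4013 0.2359 0.0201] yaw -0.08 q6 -1.28 F [-0.5 -0.1 -1.6] gap 5.61 t 13.4
[[-0.23, 0.86, -0.09], -0.001]
```

```bash
python3 -m jog '[[[0,0.8,0],0],[[0,0.9,0],0],[[0,0.9,0],0],[[0,0.9,0],0]]';python3 -m jog '[[[0,0,0],0],[[0,0,0],0],[[0,0,0],0],[[0,-1,0],0],[[0,-5,0],0],[[0,-12,0],0],[[0,-12,0],0],[[0,-12,0],0],[[0,-12,0],0]]' 7.5 40;  python3 - <<'E'
from h import *
s=snap('wrist','w6.png')
def h(c,yaw,off): u=np.array([np.cos(np.radians(yaw)),np.sin(np.radians(yaw))]); return np.array(c)+u*off
p=h((.4695,-.2225),-28.7,-.015); print(p)
plan((*p,.13,-28.7),(*p,.003,-28.7))
E
```

```text
t: 13.78
tcp_pos: [0.4005, 0.2366, 0.0111]
tool_rot: [-0.707, -0.001, -0.0, 0.707]
force: [-0.1, 0.7, -1.9]
finger_gap: 0.655
t: 14.53
tcp_pos: [0.4011, 0.2368, 0.1326]
tool_rot: [-0.707, -0.002, -0.002, 0.708]
force: [-0.6, -0.4, -0.1]
finger_gap: 0.878
[ 0.45634281 -0.21529665]
at [0.4001 0.2364 0.1312] yaw 0.02 q6 -1.28 F [-0.1 -0.6  0.1] gap 7.49 t 14.6
[[5.61, 0.11, -45.17], 0.501]
[[5.59, 12.81, -45.18], 0.501]
```

View pics/w6.png

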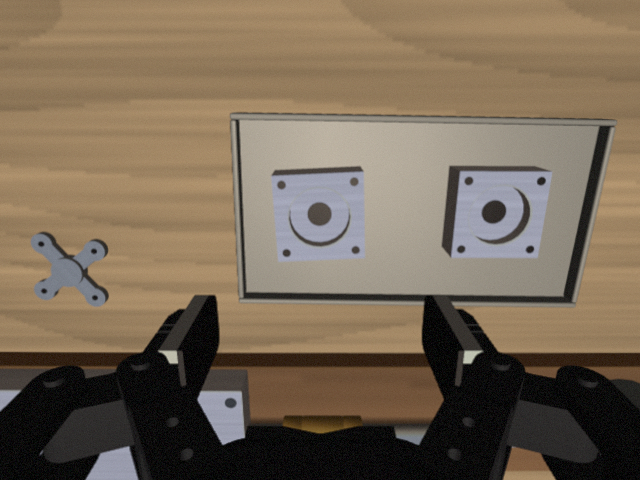

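```bash
python3 -m jog '[[[5.6,-2,-45.2],0.5],[[5.6,-2,-45.2],0.5],[[5.6,-2,-45.2],0.5],[[5.6,-2,-45.2],0.5],[[5.6,-2,-45.2],0.5],[[5.6,-2,-45.2],0.5],[[5.6,-2,-45.2],0.5],[[5.6,-2,-45.2],0.5],[[5.6,-2,-45.2],0.5],[[5.6,-2,-45.2],0.5],[[5.6,-2,-45.2],0.5],[[5.6,-2,-45.2],0.5],[[5.6,-2,-45.2],0.5],[[5.6,-2,-45.2],0.5]]' 8.5 30;  python3 - <<'E'
from h import *
s=snap('wrist','w7.png'); t=snap('top')
a=cv2.resize(s['frame'][:,:,::-1],(480,360)); b=cv2.resize(t['frame'][150:330,260:420,::-1],(320,360)); cv2.imwrite('pics/m1.png',np.hstack([a,b]))
def h(c,yaw,off): u=np.array([np.cos(np.radians(yaw)),np.sin(np.radians(yaw))]); return np.array(c)+u*off
p=h((.4695,-.2225),-28.7,-.015)
plan((*p,.08,-28.7),(*p,.003,-28.7))
E
```

```text
t: 15.75
tcp_pos: [0.4546, -0.2145, 0.1487]
tool_rot: [-0.684, 0.177, -0.174, 0.686]
force: [-0.3, 0.2, 1.3]
finger_gap: 0.994
at [ 0.4549 -0.2135  0.1493] yaw -28.57 q6 -1.73 F [-0.6 -0.5 -0.4] gap 8.47 t 15.8
[[0.24, 6.92, -0.09], 0.002]
[[0.27, 14.62, -0.1], 0.002]
```

View pics/m1.png

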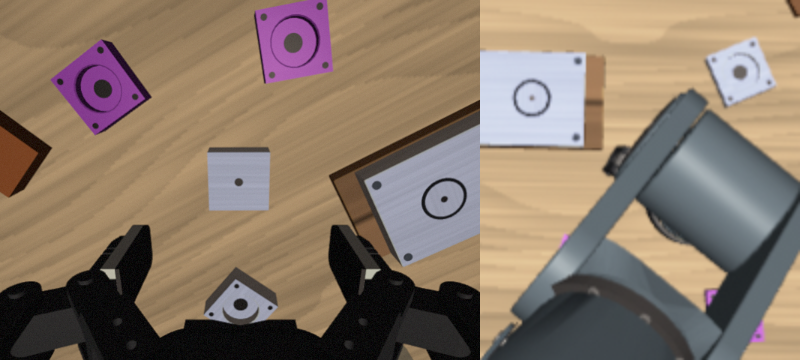

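```bash
python3 - <<'E'
from h import *
s=load('wrist'); print(px2w(s,318.7,242,.022))
E
python3 -m jog '[[[0.2,7,-0.1],0],[[0.2,10.5,-0.1],0],[[0.2,14,-0.1],0],[[0.2,14.6,-0.1],0],[[0.2,14.6,-0.1],0]]';python3 -m jog '[[[0,0,0],0],[[0,0,0],0],[[0,0,0],0],[[0,0,0],0],[[0,0,0],0],[[0,0,0],0]]' 3 25;python3 -m jog '[[[0,-3,0],0],[[0,-8,0],0],[[0,-8,0],0],[[0,-8,0],0],[[0,-8,0],0],[[0,-8,0],0]]';python3 - <<'E'
from h import *
s=snap('wrist','w8.png')
plan((.493,-.03,.1,0),(.493,-.03,.065,0),(.493,-.03,.018,0))
E
```

```text
[ 0.46967718 -0.22303641  0.022     ]
t: 16.27
tcp_pos: [0.4545, -0.2136, 0.0002]
tool_rot: [-0.684, 0.178, -0.171, 0.687]
force: [0.2, -0.3, -1.1]
finger_gap: 0.995
t: 16.77
tcp_pos: [0.4584, -0.2179, 0.0061]
tool_rot: [0.686, -0.174, 0.176, -0.685]
force: [0.5, 1.4, 7.5]
finger_gap: 0.66
t: 17.27
tcp_pos: [0.4566, -0.2169, 0.0835]
tool_rot: [-0.685, 0.176, -0.174, 0.685]
force: [-0.3, 0.2, -2.2]
finger_gap: 0.658
at [ 0.4564 -0.2168  0.0831] yaw -28.65 q6 -1.74 F [-0.2  0.  -1.3] gap 5.64 t 17.3
[[-5.75, -1.67, 18.14], -0.5]
[[-5.74, 1.83, 18.14], -0.5]
[[-5.73, 6.53, 18.14], -0.5]
```

View pics/w8.png

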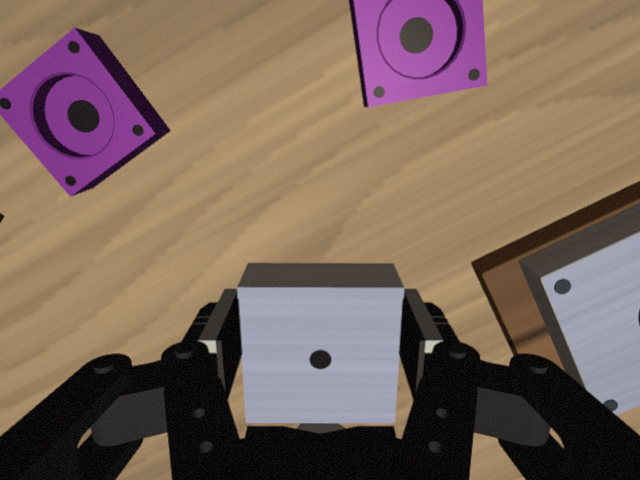

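```bash
python3 -m jog '[[[0,-1.7,0],0],[[-5.7,-1.7,18.1],-0.5],[[-5.7,-1.7,18.1],-0.5],[[-5.7,-1.7,18.1],-0.5],[[-5.7,-1.7,18.1],-0.5],[[-5.7,-1.7,18.1],-0.5],[[-5.7,-1.7,18.1],-0.5],[[-5.7,-1.7,18.1],-0.5],[[-5.7,1,18.1],-0.5],[[-5.7,2,18.1],-0.5],[[-5.7,2,18.1],-0.5]]'; python3 -m jog '[[[0,0.5,0],0],[[0,1,0],0],[[0,1.5,0],0],[[0,2,0],0],[[0,2.5,0],0],[[0,2.5,0],0]]'; python3 -m jog '[[[0,0.5,0],0],[[0,1,0],0],[[0,1.5,0],0],[[0,1.9,0],0],[[0,1.9,0],0],[[0,1.9,0],0]]'
python3 - <<'E'
from h import *
s=snap('scene','s2.png'); print(w2px(s,[(.5,-.03,.05)]))
plan((.493,-.03,.018,0))
p=w2px(s,[(.5,-.03,.05)])[0].astype(int)
cv2.imwrite('pics/m2.png',cv2.resize(s['frame'][p[1]-50:p[1]+50,p[0]-65:p[0]+65,::-1],None,fx=6,fy=6,interpolation=cv2.INTER_CUBIC))
E
```

```text
t: 18.23
tcp_pos: [0.4919, -0.0319, 0.0617]
tool_rot: [-0.706, 0.003, 0.002, 0.708]
force: [-0.3, 0.7, -1.5]
finger_gap: 0.66
t: 18.73
tcp_pos: [0.4919, -0.0319, 0.0406]
tool_rot: [0.707, -0.001, -0.002, -0.707]
force: [-7.0, -3.7, 12.1]
finger_gap: 0.662
t: 19.23
tcp_pos: [0.4913, -0.0319, 0.0226]
tool_rot: [0.707, -0.001, -0.002, -0.707]
force: [-10.6, -4.5, 20.8]
finger_gap: 0.658
[[352.59237478 247.44865085]]
at [ 0.4914 -0.0319  0.0226] yaw 0.03 q6 -1.86 F [-9.6 -6.1 21.6] gap 5.65 t 19.3
[[0.16, 0.46, 0.19], 0.0]
```

```bash
python3 -m jog '[[[0,0.3,0],0],[[0,0.6,0],0],[[0,0.6,0],0],[[-0.5,-0.5,0],0],[[-2,-0.8,0],0],[[-3.8,-0.8,0],0],[[-3.8,-0.8,0],0],[[-3.8,-0.8,0],0]]'; python3 -m jog '[[[0,0.5,0],0],[[0,1,0],0],[[0,1.5,0],0],[[0,2,0],0],[[0,2,0],0],[[0,2,0],0]]'
python3 - <<'E'
from h import *
s=snap('wrist','w9.png'); t=snap('scene')
p=w2px(t,[(.48,-.03,.05)])[0].astype(int)
a=cv2.resize(s['frame'][:,:,::-1],(480,360)); b=cv2.resize(t['frame'][p[1]-45:p[1]+45,p[0]-40:p[0]+40,::-1],(320,360),interpolation=cv2.INTER_CUBIC); cv2.imwrite('pics/m3.png',np.hstack([a,b]))
plan((.455,-.03,.01,0))
E
```

```text
t: 19.95
tcp_pos: [0.456, -0.0314, 0.0286]
tool_rot: [0.707, -0.0, 0.0, -0.707]
force: [0.9, 0.3, -2.1]
finger_gap: 0.664
t: 20.45
tcp_pos: [0.456, -0.0312, 0.0076]
tool_rot: [-0.707, 0.0, 0.001, 0.707]
force: [-0.5, -1.0, -2.4]
finger_gap: 0.661
at [ 0.4562 -0.0313  0.0081] yaw 0.02 q6 -1.88 F [ 0.5  0.1 -1.9] gap 5.59 t 20.6
[[-0.12, -0.19, 0.13], 0.0]
```

View pics/m3.png

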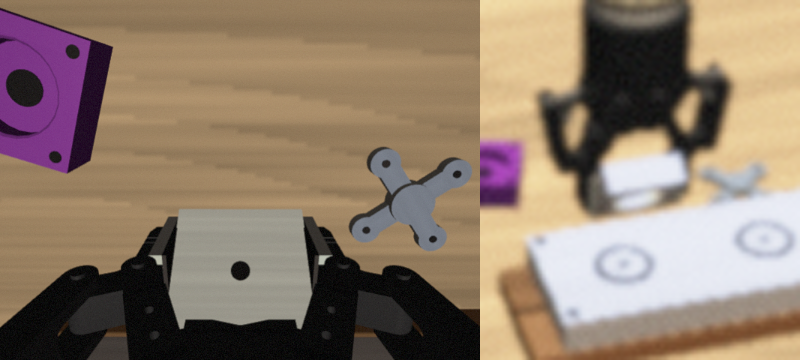

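Run:
```python
from h import *
s=load('wrist'); x,y,z=manip.sense()['tcp_pos']; z+=.005
for f in (0,20,30,40,50,60,70,80,90):
    c,sn=np.cos(np.radians(f)),np.sin(np.radians(f))
    pt=lambda u,n,w:(x+u*c-n*sn,y+w,z+u*sn+n*c)
    print(f,w2px(s,[pt(.015,.011,0),pt(-.0135,.011,.0285),pt(.0435,.011,.0285)]).round(0).tolist())
```

```text
0 [[318.0, 363.0], [401.0, 292.0], [392.0, 427.0]]
20 [[318.0, 360.0], [399.0, 278.0], [400.0, 443.0]]
30 [[318.0, 355.0], [397.0, 272.0], [405.0, 446.0]]
40 [[318.0, 349.0], [396.0, 268.0], [409.0, 444.0]]
50 [[318.0, 342.0], [395.0, 266.0], [413.0, 437.0]]
60 [[318.0, 333.0], [393.0, 265.0], [417.0, 424.0]]
70 [[318.0, 324.0], [392.0, 266.0], [420.0, 405.0]]
80 [[318.0, 314.0], [390.0, 267.0], [423.0, 382.0]]
90 [[318.0, 304.0], [389.0, 270.0], [424.0, 354.0]]
```

Run:
```python
from h import *
s=load('wrist'); f=s['frame'].astype(int)
g=f.mean(2); sat=f.max(2)-f.min(2)
m=(g>110)&(sat<40)
for v in range(268,445,8):
    r=np.where(m[v,180:460])[0]+180
    print(v, (r.min(),r.max(),len(r)) if len(r) else None, f[v,300].tolist(), end=' | ')
```

```text
268 None [164, 136, 100] | 276 None [158, 134, 99] | 284 (np.int64(238), np.int64(402), 165) [154, 151, 141] | 292 (np.int64(237), np.int64(403), 167) [163, 161, 148] | 300 (np.int64(236), np.int64(404), 169) [156, 155, 142] | 308 (np.int64(236), np.int64(404), 169) [155, 155, 142] | 316 (np.int64(235), np.int64(405), 171) [153, 151, 139] | 324 (np.int64(234), np.int64(406), 173) [155, 152, 139] | 332 (np.int64(233), np.int64(407), 175) [153, 150, 139] | 340 (np.int64(200), np.int64(441), 208) [153, 150, 138] | 348 (np.int64(208), np.int64(432), 188) [151, 147, 136] | 356 (np.int64(230), np.int64(411), 157) [152, 149, 138] | 364 (np.int64(229), np.int64(412), 159) [159, 156, 145] | 372 (np.int64(228), np.int64(413), 174) [160, 159, 148] | 380 (np.int64(227), np.int64(414), 188) [153, 152, 138] | 388 (np.int64(226), np.int64(415), 190) [155, 152, 142] | 396 (np.int64(227), np.int64(413), 187) [148, 146, 134] | 404 (np.int64(229), np.int64(411), 183) [154, 150, 139] | 412 (np.int64(232), np.int64(409), 178) [150, 148, 137] | 420 (np.int64(234), np.int64(406), 173) [154, 150, 140] | 428 (np.int64(237), np.int64(404), 68) [155, 150, 140] | 436 (np.int64(239), np.int64(401), 12) [0, 9, 0] | 444 None [6, 6, 8] |
```

Run:
```python
from h import *
from scipy.optimize import least_squares
s=load('wrist'); x,y,z=manip.sense()['tcp_pos']
def pts(p):
    f,dx,dz,dy=p; c,sn=np.cos(f),np.sin(f)
    # cap centre at (x+dx, z+dz)
    pt=lambda u,w:(x+dx+u*c-.011*sn,y+dy+w,z+dz+u*sn+.011*c)
    return w2px(s,[pt(-.0285,-.0285),pt(-.0285,.0285),pt(0,0),pt(0,-.0285),pt(0,.0285)])
def res(p):
    q=pts(p); return [q[0,1]-279,q[0,0]-237.5,q[1,0]-402.5,q[2,0]-320,q[2,1]-361,q[3,0]-229.3,q[4,0]-411.7]
for f0 in (.3,.8,1.2):
    r=least_squares(res,[f0,.01,.01,0]); print(np.degrees(r.x[0]).round(1),(r.x[1:]*1000).round(1),r.cost.round(2),np.round(r.fun,1))
    f=r.x[0]; print('low corner z',z+r.x[2]-.0285*np.sin(f)-.011*np.cos(f),'x off',r.x[1]-.0285*np.cos(f)+.011*np.sin(f), 'top',r.x[2]+.0285*np.sin(f)+.011*np.cos(f))
```

```text
49.9 [10.1 26.5  0.8] 1.24 [-0.6  1.  -0.6  0.2  0.5 -0.7  0.1]
low corner z 0.0057898541876899665 x off 0.00017057029685604332 top 0.05542445352423289
49.9 [10.1 26.5  0.8] 1.24 [-0.6  1.  -0.6  0.2  0.5 -0.7  0.1]
low corner z 0.005789853032567538 x off 0.00017056723107417016 top 0.055424449755908343
49.9 [10.1 26.5  0.8] 1.24 [-0.6  1.  -0.6  0.2  0.5 -0.7  0.1]
low corner z 0.005789856105900064 x off 0.00017057533846249855 top 0.055424459744198885
```

```bash
python3 -m jog '[[[1.5,0,0],0],[[2.5,0,0],0],[[3,0,0],0],[[3.5,0,0],0],[[3.8,0,0],0],[[4.1,0,0],0],[[4.3,0,0],0],[[4.3,0,0],0],[[4.3,0,0],0]]' - 25; python3 -m jog '[[[-1.5,0,0],0],[[-3.5,0,0],0],[[-4.3,0,0],0],[[-4.3,0,0],0],[[-4.3,0,0],0]]'
cat > fit.py <<'E'
from h import *
from scipy.optimize import least_squares
s=snap('wrist'); x,y,z=manip.sense()['tcp_pos']; f=s['frame'].astype(int); g=f.mean(2); sat=f.max(2)-f.min(2); m=(g>105)&(sat<40)
for v in range(220,440,6):
    r=np.where(m[v,180:460])[0]+180
    print(v,(int(r.min()),int(r.max()),len(r)) if len(r) else None,f[v,300].tolist(),f[v,320].tolist())
E
python3 fit.py; python3 -c "
from h import *
plan((.455,-.03,.01,0))"
```

```text
t: 21.3
tcp_pos: [0.4841, -0.0302, 0.0087]
tool_rot: [-0.705, 0.01, 0.011, 0.709]
force: [-26.4, -14.8, 18.9]
finger_gap: 0.661
t: 21.72
tcp_pos: [0.4569, -0.0315, 0.0084]
tool_rot: [0.707, 0.0, 0.0, -0.707]
force: [-0.5, -0.1, -1.1]
finger_gap: 0.658
220 None [141, 114, 87] [141, 119, 90]
226 None [160, 135, 102] [150, 127, 94]
232 None [165, 137, 101] [166, 137, 101]
238 None [167, 136, 102] [164, 139, 102]
244 None [162, 133, 100] [165, 137, 102]
250 None [158, 133, 101] [156, 129, 96]
256 None [155, 132, 98] [153, 128, 94]
262 None [167, 137, 103] [164, 138, 103]
268 None [169, 139, 103] [174, 142, 108]
274 None [157, 130, 97] [158, 131, 99]
280 (239, 402, 164) [152, 148, 137] [154, 148, 137]
286 (238, 403, 166) [157, 152, 139] [154, 150, 138]
292 (237, 403, 167) [160, 155, 144] [160, 153, 142]
298 (237, 404, 168) [158, 156, 145] [160, 156, 145]
304 (236, 404, 169) [159, 156, 143] [163, 158, 144]
310 (236, 405, 170) [153, 150, 138] [155, 150, 139]
316 (235, 405, 171) [153, 148, 135] [153, 152, 140]
322 (234, 406, 173) [152, 149, 139] [152, 147, 136]
328 (233, 407, 175) [153, 150,
[... 339 characters left out ...]
 170) [164, 160, 147] [16, 14, 14]
376 (227, 413, 187) [162, 157, 144] [160, 155, 144]
382 (226, 414, 189) [152, 149, 136] [152, 147, 136]
388 (225, 415, 191) [154, 147, 135] [155, 152, 140]
394 (226, 414, 189) [157, 151, 141] [152, 151, 139]
400 (228, 412, 185) [154, 150, 139] [156, 152, 139]
406 (230, 411, 182) [158, 154, 141] [154, 153, 139]
412 (232, 409, 178) [151, 148, 136] [156, 152, 140]
418 (234, 407, 174) [154, 151, 139] [157, 152, 141]
424 (236, 405, 170) [153, 150, 137] [152, 150, 137]
430 (237, 403, 47) [33, 32, 31] [156, 150, 140]
436 (239, 401, 12) [8, 5, 7] [10, 2, 0]
at [ 0.4579 -0.0317  0.0084] yaw 0.01 q6 -1.88 F [-0.2  0.  -2.2] gap 5.64 t 21.8
[[-0.29, -0.16, 0.17], 0.0]
```

```bash
python3 -m jog '[[[-2.2,0,0],0],[[-2.2,0.2,0],0],[[-2.2,0.5,0],0],[[-2.2,0.5,0],0]]'; python3 -m jog '[[[0,0,0],0],[[0,0,0],0],[[0,0,0],0],[[0,0,0],0],[[0,0,0],0],[[-2,-4,0],0],[[-4,-12,0],0],[[-4,-12,0],0],[[-4,-12,0],0],[[-4,-12,0],0],[[-4,-12,0],0]]' 8.4 25
cat > det.py <<'E'
from h import *
import sys
# find light grey square tops in a wrist picture: z given
def det(s,z,lo=.9,hi=1.1,th=120,size=.057):
    f=cv2.GaussianBlur(s['frame'],(3,3),0).astype(int); m=((f.mean(2)>th)&(f.max(2)-f.min(2)<45)&(f[:,:,2]>=f[:,:,0]-14)).astype(np.uint8)
    m=cv2.morphologyEx(m,cv2.MORPH_OPEN,np.ones((3,3)))
    out=[]
    for c in cv2.findContours(m,cv2.RETR_EXTERNAL,cv2.CHAIN_APPROX_NONE)[0]:
        if len(c)<60: continue
        W=np.array([px2w(s,u,v,z)[:2] for u,v in c[:,0]],np.float32)
        (cx,cy),(a,b),ang=cv2.minAreaRect(W*1000)
        if a<25 or b<25: continue
        out.append((round(cx/1000,4),round(cy/1000,4),round(a,1),round(b,1),round((ang+45)%90-45,1)))
    return out
if __name__=='__main__':
    s=snap('wrist'); print(manip.sense()['tcp_pos'].round(4)); 
    for o in det(s,float(sys.argv[1])): print(o)
E
python3 det.py .022
```

```text
t: 22.1
tcp_pos: [0.436, -0.0317, 0.0028]
tool_rot: [0.707, 0.001, 0.001, -0.707]
force: [0.5, -0.7, -2.3]
finger_gap: 0.659
t: 23.02
tcp_pos: [0.3945, -0.0315, 0.1237]
tool_rot: [0.707, 0.001, 0.001, -0.707]
force: [-0.1, 0.4, -0.8]
finger_gap: 0.984
[ 0.3942 -0.0313  0.123 ]
(0.5508, -0.0311, 194.5, 35.8, -0.2)
(0.4659, -0.031, 56.2, 57.2, 0.0)
```

```bash
python3 -c "
from h import *
plan((.459,-.031,.06,0),(.459,-.031,.001,0),(.493,-.031,.07,0))"
```

```text
at [ 0.3942 -0.0313  0.123 ] yaw 0.01 q6 -1.93 F [ 0.8  0.  -0.6] gap 8.38 t 23.1
[[6.48, 6.29, 0.03], 0.0]
[[6.48, 12.19, 0.03], 0.0]
[[9.88, 5.29, 0.03], 0.0]
```

```bash
python3 -m jog '[[[3,2,0],0],[[6.5,5,0],0],[[6.5,9,0],0],[[6.5,12.2,0],0],[[6.5,12.2,0],0],[[6.5,12.2,0],0]]' 8.4 25; python3 -m jog '[[[0,0,0],0],[[0,0,0],0],[[0,0,0],0],[[0,0,0],0],[[0,0,0],0],[[0,0,0],0],[[0,-3,0],0],[[0,-7,0],0],[[3.4,-7,0],0],[[3.4,-7,0],0],[[3.4,-7,0],0]]' 3 25; python3 -m jog '[[[0,1,0],0],[[0,1.5,0],0],[[0,2,0],0],[[0,2.5,0],0],[[0,3,0],0],[[0,3.5,0],0],[[0,4,0],0],[[0,4.4,0],0],[[0,4.8,0],0],[[0,5,0],0]]';  python3 -m jog '[[[0.1,0,0],0],[[0.2,0,0],0],[[0.3,0,0],0],[[0.5,0,0],0],[[0.7,0,0],0],[[0.7,0,0],0]]'
```

```text
t: 23.57
tcp_pos: [0.4563, -0.0303, -0.0018]
tool_rot: [-0.706, 0.003, 0.003, 0.708]
force: [0.8, 0.7, 1.3]
finger_gap: 0.986
t: 24.48
tcp_pos: [0.4964, -0.032, 0.0736]
tool_rot: [0.708, 0.003, 0.002, -0.706]
force: [-0.3, 0.0, -1.9]
finger_gap: 0.657
t: 25.32
tcp_pos: [0.4886, -0.0307, 0.0217]
tool_rot: [-0.707, 0.003, 0.003, 0.708]
force: [-10.1, -0.8, 22.1]
finger_gap: 0.661
t: 25.82
tcp_pos: [0.4887, -0.0303, 0.0215]
tool_rot: [-0.706, 0.007, 0.009, 0.708]
force: [-21.0, -8.8, 24.7]
finger_gap: 0.66
```

```bash
python3 -m jog '[[[-1.5,0,0],0],[[-3.8,0,0],0],[[-4.3,0,0],0],[[-4.3,0,0],0],[[-4.3,0,0],0]]'; python3 fit.py | awk 'NR%2==1'; python3 -c "
from h import *
plan((.455,-.03,.01,0))
s=load('wrist')
cv2.imwrite('pics/m4.png',s['frame'][200:480,100:540,::-1])"
```

```text
t: 26.23
tcp_pos: [0.4579, -0.0315, 0.0208]
tool_rot: [0.707, 0.0, 0.0, -0.707]
force: [0.3, -0.5, -2.0]
finger_gap: 0.659
220 None [160, 133, 99] [162, 133, 99]
232 None [161, 134, 99] [165, 137, 101]
244 None [156, 130, 97] [157, 130, 96]
256 None [168, 142, 106] [169, 142, 104]
268 (238, 402, 165) [155, 158, 158] [155, 158, 160]
280 (237, 403, 167) [161, 161, 166] [157, 159, 160]
292 (236, 404, 169) [151, 153, 157] [153, 157, 158]
304 (236, 404, 169) [155, 158, 160] [155, 157, 159]
316 (235, 405, 171) [157, 161, 160] [157, 161, 163]
328 (234, 406, 166) [153, 153, 158] [62, 61, 65]
340 (199, 441, 182) [152, 154, 158] [6, 5, 6]
352 (210, 431, 182) [162, 165, 166] [44, 50, 49]
364 (231, 409, 179) [153, 155, 158] [151, 152, 156]
376 (230, 411, 182) [152, 155, 157] [155, 156, 160]
388 (229, 412, 184) [155, 155, 161] [151, 156, 157]
400 (228, 412, 185) [153, 156, 158] [152, 156, 159]
412 (232, 409, 178) [154, 154, 160] [153, 154, 160]
424 (235, 405, 171) [156, 159, 162] [157, 158, 163]
436 (239, 401, 12) [9, 18, 9] [19, 18, 18]
at [ 0.4588 -0.0317  0.0209] yaw 0.0 q6 -1.88 F [-0.1  0.4 -1.5] gap 5.64 t 26.3
[[-0.38, 1.09, 0.17], 0.0]
```

View pics/m4.png

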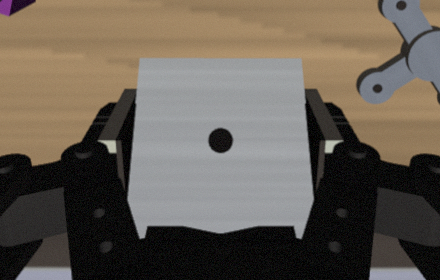

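```bash
cat > fit2.py <<'E'
from h import *
from scipy.optimize import least_squares
import sys
def fit(s,ve,uel,uer,vh,uhl,uhr):
    x,y,z=manip.sense()['tcp_pos']
    def pts(p):
        f,dx,dz,dy=p; c,sn=np.cos(f),np.sin(f)
        pt=lambda u,w:(x+dx+u*c-.011*sn,y+dy+w,z+dz+u*sn+.011*c)
        return w2px(s,[pt(-.0285,-.0285),pt(-.0285,.0285),pt(0,0),pt(0,-.0285),pt(0,.0285)])
    def res(p):
        q=pts(p); return [q[0,1]-ve,q[0,0]-uel,q[1,0]-uer,q[2,1]-vh,q[3,0]-uhl,q[4,0]-uhr]
    r=least_squares(res,[.6,.01,.01,0]); f=r.x[0]
    print('phi',np.degrees(f).round(1),'centre rel tcp mm',(r.x[1:]*1000).round(1),'cost',r.cost.round(2),'lowz',(z+r.x[2]-.0285*np.sin(f)-.011*np.cos(f)).round(4))
if __name__=='__main__': fit(load('wrist'),*map(float,sys.argv[1:]))
E
python3 fit2.py 258.5 239 402.5 340 233 407.5
python3 - <<'E'
from h import *
s=load('wrist'); f=s['frame'].astype(int)
print([(v,f[v,280].tolist()) for v in range(250,268,2)]); d=f[:,:,:].mean(2)[300:380,290:350]<80; ys,xs=np.where(d); print(ys.mean()+300,xs.mean()+290)
E
```

```text
phi 39.6 centre rel tcp mm [ 5.1 18.5  1.1] cost 1.69 lowz 0.0127
[(250, [164, 137, 103]), (252, [169, 142, 106]), (254, [168, 142, 105]), (256, [169, 140, 103]), (258, [157, 153, 145]), (260, [152, 153, 154]), (262, [154, 158, 158]), (264, [153, 155, 156]), (266, [153, 155, 157])]
340.06396588486143 320.20255863539444
```

```bash
python3 -m jog '[[[2,0,0],0],[[2.8,0,0],0],[[3.2,0,0],0],[[3.6,0,0],0],[[4,0,0],0],[[4.4,0,0],0],[[4.8,0,0],0],[[5.2,0,0],0],[[5.2,0,0],0]]' - 20;python3 -m jog '[[[0,0.3,0],0],[[0,0.6,0],0],[[0,0.9,0],0],[[0,0.9,0],0]]'
```

```text
t: 27.03
tcp_pos: [0.4897, -0.0301, 0.0209]
tool_rot: [-0.705, 0.013, 0.016, 0.709]
force: [-34.0, -17.4, 24.4]
finger_gap: 0.658
t: 27.37
tcp_pos: [0.4947, -0.03, 0.0129]
tool_rot: [-0.705, 0.009, 0.011, 0.709]
force: [-27.5, -11.3, 26.1]
finger_gap: 0.661
```

```bash
python3 -m jog '[[[0.3,0,0],0],[[0.6,-0.1,0],0],[[0.8,-0.2,0],0],[[0.8,-0.2,0],0]]'; python3 -m jog '[[[-1.5,0,0],0],[[-3.8,0,0],0],[[-6.2,0,0],0],[[-6.2,0,0],0],[[-6.2,0,0],0]]'; python3 fit.py
python3 - <<'E'
from h import *
s=load('wrist'); f=s['frame'].astype(int)
d=f.mean(2)[260:400,295:345]<80; ys,xs=np.where(d); print('hole',ys.mean()+260,xs.mean()+295,len(ys))
E
```

```text
t: 27.7
tcp_pos: [0.4944, -0.0298, 0.0133]
tool_rot: [-0.705, 0.015, 0.019, 0.709]
force: [-39.3, -20.6, 22.9]
finger_gap: 0.661
t: 28.12
tcp_pos: [0.4548, -0.0313, 0.0142]
tool_rot: [-0.707, 0.0, 0.0, 0.707]
force: [0.5, 0.1, -2.0]
finger_gap: 0.658
220 None [140, 116, 86] [144, 123, 90]
226 None [165, 136, 103] [145, 120, 89]
232 None [167, 138, 106] [167, 138, 103]
238 None [165, 137, 102] [166, 138, 103]
244 None [165, 139, 104] [167, 139, 103]
250 None [163, 136, 103] [158, 132, 98]
256 (241, 399, 159) [148, 135, 126] [149, 135, 125]
262 (240, 400, 161) [150, 135, 124] [152, 136, 124]
268 (239, 401, 163) [154, 138, 128] [153, 137, 127]
274 (238, 402, 165) [159, 143, 133] [155, 138, 129]
280 (237, 403, 167) [151, 134, 125] [155, 138, 127]
286 (236, 404, 169) [151, 138, 125] [148, 137, 124]
292 (235, 405, 171) [150, 135, 126] [149, 134, 124]
298 (234, 406, 173) [150, 135, 126] [153, 137, 127]
304 (233, 407, 175) [154, 143, 129] [158, 144, 134]
310 (232, 408, 177) [146, 133, 124] [151, 136, 128]
316 (232, 408, 158) [151, 137, 128] [23, 16, 26]
322 (231, 409, 154) [153, 139, 128] [1
[... 324 characters left out ...]
 416, 193) [153, 139, 129] [150, 135, 124]
370 (223, 418, 196) [153, 138, 127] [152, 137, 126]
376 (221, 419, 199) [150, 133, 126] [150, 136, 126]
382 (222, 418, 197) [154, 139, 129] [154, 140, 128]
388 (224, 416, 193) [157, 141, 131] [154, 140, 129]
394 (226, 414, 189) [153, 140, 128] [151, 134, 127]
400 (228, 412, 185) [148, 134, 125] [151, 136, 127]
406 (230, 410, 181) [151, 138, 128] [153, 138, 127]
412 (232, 408, 177) [153, 135, 127] [149, 135, 123]
418 (234, 406, 173) [146, 132, 121] [147, 134, 122]
424 (235, 405, 171) [161, 163, 180] [159, 164, 181]
430 (237, 403, 48) [38, 40, 43] [161, 161, 179]
436 (239, 401, 12) [13, 14, 16] [16, 18, 17]
hole 324.390022675737 320.12925170068024 441
```

```bash
python3 fit2.py 254 241 399.3 324.4 230.3 409.7
```

```text
phi 58.9 centre rel tcp mm [-0.4 23.1  1.2] cost 0.58 lowz 0.0073
```

```bash
python3 -m jog '[[[2,0,0],0],[[3.3,0,0],0],[[3.3,0.4,0],0],[[3.5,0.7,0],0],[[3.7,0.8,0],0],[[3.8,0.8,0],0],[[3.8,0.8,0],0]]'; python3 -m jog '[[[0,0,0],0],[[0,0,0],0],[[0,0,0],0],[[0,0,0],0],[[0,0,0],0],[[0,-3,0],0],[[0,-7,0],0],[[0,-11,0],0],[[-3,-14,0],0],[[-6,-14,0],0],[[-6,-14,0],0],[[-6,-14,0],0]]' 8.4 25
python3 - <<'E'
from h import *
s=snap('wrist'); f=s['frame'].astype(int); plan((.43,-.03,.15,0))
c=w2px(s,[(.49,-.03,.03)])[0]; print(c)
u=int(c[0])
for v in range(max(0,int(c[1])-90),min(479,int(c[1])+90),6): 
    r=f[v]; m=np.where((r.mean(1)>100)&(r.max(1)-r.min(1)<42))[0]; m=m[(m>u-110)&(m<u+110)]
    print(v,r[u].tolist(),(int(m.min()),int(m.max())) if len(m) else None)
print(w2px(s,[(.5134,-.03,.045),(.6114,-.03,.045)]))
E
```

```text
t: 28.75
tcp_pos: [0.4909, -0.031, 0.0065]
tool_rot: [-0.707, 0.001, 0.002, 0.707]
force: [-5.8, -2.6, 8.2]
finger_gap: 0.656
t: 29.75
tcp_pos: [0.4315, -0.0308, 0.1468]
tool_rot: [-0.707, 0.0, 0.0, 0.707]
force: [1.2, 0.0, 0.7]
finger_gap: 0.984
at [ 0.4332 -0.0313  0.1466] yaw -0.01 q6 -1.9 F [-0.1 -0.2 -0.3] gap 8.4 t 29.8
[[-0.32, -0.34, 0.13], -0.0]
[320.33963835 300.57643648]
210 [167, 140, 104] (418, 429)
216 [164, 138, 101] (422, 429)
222 [161, 134, 101] (428, 429)
228 [174, 146, 107] (426, 429)
234 [154, 131, 98] (416, 429)
240 [155, 131, 97] (403, 429)
246 [149, 124, 93] (400, 423)
252 [145, 120, 90] (401, 417)
258 [161, 134, 102] None
264 [149, 136, 125] (281, 358)
270 [150, 137, 124] (281, 359)
276 [153, 140, 128] (280, 359)
282 [155, 140, 128] (280, 360)
288 [152, 138, 127] (279, 360)
294 [15, 12, 15] (279, 361)
300 [129, 116, 107] (278, 361)
306 [150, 137, 126] (278, 362)
312 [156, 142, 132] (277, 362)
318 [153, 137, 126] (277, 363)
324 [152, 136, 126] (276, 363)
330 [151, 137, 126] (276, 364)
336 [160, 162, 180] (276, 364)
342 [159, 161, 177] (211, 429)
348 [163, 165, 182] (211, 429)
354 [157, 160, 175] (211, 429)
360 [164, 167, 183] (211, 429)
366 [157, 158, 174] (211, 429)
372 [162, 165, 182] (211, 429)
378 [160, 163, 182] (211, 429)
384 [158, 162, 179] (211, 429)
[[320.3594511  341.43303657]
 [320.41246875 453.97663108]]
```

```bash
python3 -m jog '[[[4,-2,0],0],[[8,-2,0],0],[[12,-2,0],0],[[12,-2,0],0],[[12,2,0],0],[[12,6,0],0],[[12,9.3,0],0],[[12,9.7,0],0],[[12,9.7,0],0],[[12,9.7,0],0]]' 0 25; python3 -c "
from h import *
plan((.46,-.031,.049,0))"
```

```text
t: 30.63
tcp_pos: [0.5535, -0.0313, 0.0481]
tool_rot: [-0.707, 0.0, 0.001, 0.707]
force: [0.0, 0.4, -0.1]
finger_gap: 0.0
at [ 0.5535 -0.0313  0.0481] yaw 0.02 q6 -1.83 F [ 0.   0.4 -0.1] gap 0.0 t 30.6
[[-9.35, -0.08, 0.03], 0.0]
```

```bash
python3 -m jog '[[[-1,-0.1,0],0],[[-1.8,-0.1,0],0],[[-2.4,-0.1,0],0],[[-3,-0.1,0],0],[[-3.6,-0.1,0],0],[[-4.2,-0.1,0],0],[[-4.8,-0.1,0],0],[[-5.4,-0.1,0],0],[[-6,-0.1,0],0],[[-6.6,-0.1,0],0],[[-7.2,-0.1,0],0],[[-7.8,-0.1,0],0],[[-8.4,-0.1,0],0],[[-9,-0.1,0],0],[[-9.4,-0.1,0],0],[[-9.4,-0.1,0],0]]'; python3 -m jog '[[[0.5,-4,0],0],[[0,-9,0],0],[[-3,-12,0],0],[[-6,-12,0],0],[[-9,-12,0],0],[[-9,-12,0],0],[[-9,-12,0],0],[[-9,-12,0],0]]'; python3 det.py .022
python3 - <<'E'
from h import *
s=load('wrist'); t=snap('top'); 
cv2.imwrite('pics/m5.png',np.hstack([cv2.resize(s['frame'][:,:,::-1],(480,360)),cv2.resize(t['frame'][150:310,230:420,::-1],(320,360))]))
E
```

```text
t: 31.97
tcp_pos: [0.4645, -0.0318, 0.0583]
tool_rot: [0.709, 0.006, 0.006, -0.706]
force: [-7.9, 3.3, 71.5]
finger_gap: 0.001
t: 32.63
tcp_pos: [0.3702, -0.0318, 0.1707]
tool_rot: [0.707, 0.001, 0.001, -0.707]
force: [0.7, -0.8, -0.1]
finger_gap: 0.001
[ 0.3707 -0.0319  0.1706]
(0.5515, 0.1713, 62.6, 37.2, -0.2)
(0.4348, 0.0521, 48.4, 47.5, -7.8)
(0.4261, -0.0306, 57.0, 36.4, -0.0)
```

Run:
```python
from h import *
s=load('wrist'); f=s['frame'].astype(int); m=(f.mean(2)>100)&(f.max(2)-f.min(2)<42)
c=w2px(s,[(.4261,-.0306,.022)])[0].astype(int); print(c)
for v in range(c[1]-45,c[1]+45,4):
    r=np.where(m[v,c[0]-75:c[0]+75])[0]+c[0]-75; print(v,(int(r.min()),int(r.max()),len(r)) if len(r) else None,f[v,c[0]].tolist())
for z in (0,.022,.057): print(z,[px2w(s,c[0],v,z).round(4).tolist() for v in (c[1]-20,c[1],c[1]+20)])
```

```text
[321 277]
232 None [188, 155, 118]
236 None [185, 155, 113]
240 None [169, 143, 106]
244 None [157, 130, 99]
248 None [79, 69, 66]
252 None [79, 71, 66]
256 (284, 358, 75) [130, 129, 140]
260 (283, 358, 76) [174, 175, 194]
264 (284, 358, 64) [176, 176, 199]
268 (284, 358, 75) [173, 175, 192]
272 (284, 358, 75) [176, 179, 197]
276 (284, 358, 74) [101, 98, 104]
280 (284, 358, 59) [65, 60, 55]
284 (284, 357, 39) [21, 17, 19]
288 (285, 357, 38) [19, 18, 23]
292 (285, 357, 35) [5, 6, 5]
296 (285, 357, 29) [11, 11, 11]
300 (355, 395, 5) [14, 14, 15]
304 (391, 395, 5) [15, 12, 15]
308 (392, 395, 4) [10, 3, 2]
312 (395, 395, 1) [12, 11, 15]
316 None [7, 7, 14]
320 None [0, 7, 0]
0 [[0.4173, -0.0306, 0.0], [0.4352, -0.0306, 0.0], [0.4537, -0.0306, 0.0]]
0.022 [[0.4087, -0.0306, 0.022], [0.4253, -0.0306, 0.022], [0.4425, -0.0306, 0.022]]
0.057 [[0.395, -0.0306, 0.057], [0.4096, -0.0306, 0.057], [0.4248, -0.0306, 0.057]]
```

```bash
python3 -m jog '[[[6.6,0,0],0],[[6.6,1,0],0],[[6.6,2.5,0],0],[[6.6,2.5,0],0],[[6.6,2.5,0],0],[[6.6,2.5,0],0]]' 8.4; python3 det.py .022
python3 - <<'E'
from h import *
s=load('wrist'); c=w2px(s,[(.4365,-.0306,.022)])[0].astype(int); print(c)
g=cv2.cvtColor(s['frame'],cv2.COLOR_RGB2GRAY); g=cv2.resize(g[c[1]-72:c[1]+72,c[0]-72:c[0]+72],(36,24),interpolation=cv2.INTER_AREA)
for r in g: print(''.join(' .:-=+*#%@'[min(9,int(x)//22)] for x in r))
E
```

```text
t: 33.23
tcp_pos: [0.4346, -0.031, 0.1451]
tool_rot: [-0.707, 0.0, 0.001, 0.707]
force: [0.6, 0.1, 0.4]
finger_gap: 0.846
[ 0.4347 -0.0311  0.1454]
(0.5415, 0.1615, 137.2, 48.0, -17.2)
(0.5754, -0.0303, 182.4, 96.0, -0.4)
(0.4378, 0.0519, 47.6, 47.9, -8.4)
(0.4362, -0.0305, 57.1, 57.0, 0.5)
[319 221]
############################********
********************################
************************************
******************+++++*************
********====----------------=+++****
********#####################*******
********#-+###############=+#*******
*******##*###################*******
*******######################*******
********#########***#########*******
********#######*=---+########*******
********###*###+-----####*###*******
********###*####=---+####*##########
********###**####**#####+####*******
********####++########*=*####*******
********#####*==****+=+######*******
********##*#####*+++*#####*##*******
********#+-##############*-*#*******
********####################********
*************************+++++++++++
******************************++++++
**********************************++
************************************
************************************
```

```bash
python3 -c "
from h import *
plan((.4362,-.0305,.05,0.4),(.4362,-.0305,.002,0.4))"
```

```text
at [ 0.4347 -0.0311  0.1454] yaw 0.02 q6 -1.9 F [ 0.2  0.  -0.2] gap 7.88 t 33.3
[[0.16, 9.54, 0.06], -0.007]
[[0.16, 14.34, 0.06], -0.007]
```

```bash
python3 -m jog '[[[0.2,3,0.1],0],[[0.2,6,0.1],0],[[0.2,9,0.1],0],[[0.2,11,0.1],0],[[0.2,13,0.1],0],[[0.2,14.3,0.1],0],[[0.2,14.3,0.1],0],[[0.2,14.3,0.1],0]]' 7.0 40; python3 -m jog '[[[0,0,0],0],[[0,0,0],0],[[0,0,0],0],[[0,0,0],0],[[0,0,0],0],[[0,0,0],0]]' 3 50;  python3 -m jog '[[[0,-3,0],0],[[0,-6,0],0],[[0,-9,0],0],[[0,-9,0],0],[[0,-9,0],0],[[0,-9,0],0]]'; python3 -c "
from h import *
plan((.5624,.0295,.1,0))"
```

```text
t: 33.95
tcp_pos: [0.4369, -0.0303, 0.0025]
tool_rot: [-0.707, 0.0, 0.0, 0.707]
force: [0.3, -0.3, 0.9]
finger_gap: 0.824
t: 34.45
tcp_pos: [0.4377, -0.0304, 0.0037]
tool_rot: [0.707, 0.001, 0.001, -0.707]
force: [-0.0, -1.0, 8.1]
finger_gap: 0.657
t: 34.95
tcp_pos: [0.437, -0.0302, 0.0925]
tool_rot: [0.707, 0.0, 0.0, -0.707]
force: [0.5, 0.3, -1.4]
finger_gap: 0.655
at [ 0.437  -0.0302  0.0925] yaw 0.02 q6 -1.9 F [ 0.5  0.3 -1.4] gap 5.6 t 35.0
[[12.54, -0.75, 5.97], 0.0]
```

```bash
python3 -m jog '[[[3,0,2],0],[[6,0,4],0],[[9,0,6],0],[[12.6,0,6],0],[[12.6,0,6],0],[[12.6,0,6],0],[[12.6,0,6],0],[[12.6,2,6],0],[[12.6,3.2,6],0],[[12.6,3.8,6],0],[[12.6,3.8,6],0],[[12.6,3.8,6],0],[[12.6,3.8,6],0]]'; python3 -c "
from h import *
plan((.5634,.0295,.049,0))
s=snap('wrist')
f=s['frame'].astype(int)
p=[px2w(s,320,v,.045) for v in (200,)];print(p)"
```

```text
t: 36.03
tcp_pos: [0.5632, 0.0296, 0.0546]
tool_rot: [0.707, 0.0, 0.0, -0.707]
force: [0.4, -0.2, -1.5]
finger_gap: 0.657
at [0.5632 0.0296 0.0546] yaw -0.01 q6 -1.72 F [ 0.4 -0.2 -1.5] gap 5.61 t 36.0
[[0.02, 0.56, -0.01], -0.0]
[array([0.52386573, 0.03026148, 0.045     ])]
```

```bash
python3 -m jog '[[[0,0.3,0],0],[[0,0.5,0],0],[[0,0.6,0],0],[[0,0.6,0],0],[[0,0.6,0],0]]';python3 -m jog '[[[0,0,0],0],[[0,0,0],0],[[0,0,0],0],[[0,0,0],0],[[0,-1,0],0],[[0,-3,0],0],[[0,-6,0],0],[[-4,-10,0],0],[[-4,-10,0],0],[[-4,-10,0],0],[[-4,-10,0],0],[[-4,-10,0],0]]' 7 30; python3 det.py .067
python3 - <<'E'
from h import *
s=load('wrist'); c=w2px(s,[(.5624,.0295,.067)])[0].astype(int); print(c)
g=cv2.cvtColor(s['frame'],cv2.COLOR_RGB2GRAY); g=cv2.resize(g[c[1]-80:c[1]+80,c[0]-80:c[0]+80],(80,50),interpolation=cv2.INTER_AREA)
for r in g: print(''.join(' .:-=+*#%@'[min(9,int(x)//22)] for x in r))
E
```

```text
t: 36.5
tcp_pos: [0.5633, 0.0297, 0.0488]
tool_rot: [0.707, 0.0, 0.0, -0.707]
force: [-1.3, 0.1, 2.8]
finger_gap: 0.654
t: 37.5
tcp_pos: [0.524, 0.0296, 0.1482]
tool_rot: [0.707, 0.0, 0.0, -0.707]
force: [0.4, -0.5, -0.4]
finger_gap: 0.817
[0.5239 0.0296 0.1477]
(0.5528, 0.1209, 29.3, 28.8, 5.3)
(0.5523, -0.0621, 28.9, 29.6, 0.0)
(0.5519, 0.0394, 301.9, 88.6, -0.1)
(0.4439, 0.0511, 40.0, 40.1, -8.4)
[318 297]
################################################################################
################################################################################
################################################################################
################################################################################
################################################################################
################################################################################
################################################################################
###################**+++++++++++++++++++++++++++++++++++++++++++################
##################+:-::::::::::::::::::
[... 2662 characters left out ...]
*****************************+***+++++++++++++++++++
******************************************************************************++
********************************************************************************
********************************************************************************
********************************************************************************
********************************************************************************
******+**+**********************************************************************
**********************++++++++++++++++++++++++++++++++++++++++++++++++++++++++++
************************************************++++++++++++++++++++++++++++++++
```

```bash
cat > holes.py <<'E'
from h import *
def holes(s,c,z,r=.04):
    g=cv2.GaussianBlur(cv2.cvtColor(s['frame'],cv2.COLOR_RGB2GRAY),(3,3),0); m=(g<105).astype(np.uint8)
    n,l,st,ce=cv2.connectedComponentsWithStats(m); H=[]
    for i in range(1,n):
        if 12<st[i,4]<260 and max(st[i,2],st[i,3])<2.2*min(st[i,2],st[i,3]):
            w=px2w(s,*ce[i],z)
            if .025<np.hypot(*(w[:2]-c))<r: H.append(w[:2])
    H=np.array(H)
    if len(H)!=4: print('holes',len(H),H.round(4).tolist()); return
    o=H.mean(0); a=np.degrees(np.arctan2(H[:,1]-o[1],H[:,0]-o[0])); d=(a%90)-45
    print('centre',o.round(4),'yaw',d.mean().round(2),'r',np.hypot(*(H-o).T).round(4))
if __name__=='__main__':
    s=load('wrist'); holes(s,(.5624,.0295),.067)
E
python3 holes.py
python3 - <<'E'
from h import *
import det
s=load('wrist'); print([o for o in det.det(s,.045) if o[2]<60])
plan((.54,-.25,.15,24.8))
E
```

```text
centre [0.562  0.0304] yaw 0.25 r [0.032  0.0319 0.0319 0.0319]
[(0.563, 0.1298, 32.2, 31.6, 5.3), (0.5624, -0.0711, 31.7, 32.5, 0.0), (0.4434, 0.0531, 43.9, 44.0, -8.4)]
at [0.5239 0.0296 0.1477] yaw 0.0 q6 -1.73 F [-0.1 -0.1  0.1] gap 6.98 t 37.5
[[1.61, -0.23, -27.96], -0.433]
```

```bash
python3 -m jog '[[[2,-3,-5],0],[[5,-3,-15],-0.2],[[6.5,-2,-32],-0.43],[[6.5,-2,-32],-0.43],[[6.5,-2,-32],-0.43],[[6.5,-2,-32],-0.43],[[6.5,-2,-32],-0.43],[[6.5,-2,-32],-0.43],[[6.5,-2,-32],-0.43],[[6.5,-2,-32],-0.43],[[6.5,-2,-32],-0.43],[[6.5,-2,-32],-0.43]]' 8.4; python3 det.py .022
python3 - <<'E'
from h import *
from holes import holes
import det
s=load('wrist')
for o in det.det(s,.022):
    if 50<o[2]<64 and 50<o[3]<64: holes(s,o[:2],.022)
plan((.597,-.293,.002,24.8))
E
```

```text
t: 38.55
tcp_pos: [0.5877, -0.2885, 0.167]
tool_rot: [-0.69, -0.151, 0.152, 0.692]
force: [0.0, 1.2, 0.1]
finger_gap: 0.985
[ 0.5879 -0.2882  0.1675]
(0.5656, -0.043, 132.3, 105.7, -0.1)
(0.5984, -0.2921, 57.2, 57.1, 23.8)
(0.5783, -0.4742, 34.0, 121.1, -16.0)
centre [ 0.5985 -0.2922] yaw 23.8 r [0.0318 0.0319 0.032  0.0318]
at [ 0.5879 -0.2882  0.1675] yaw 24.74 q6 -2.63 F [-0.4  0.3 -0.3] gap 8.41 t 38.6
[[0.65, 16.54, -0.85], -0.001]
```

```bash
python3 -c "
from h import *
plan((.5985,-.2922,.002,23.8))"
```

```text
at [ 0.5879 -0.2882  0.1675] yaw 24.74 q6 -2.63 F [-0.4  0.3 -0.3] gap 8.41 t 38.6
[[0.82, 16.54, -0.84], 0.016]
```

```bash
python3 -m jog '[[[0.8,4,-0.8],0.016],[[0.8,8,-0.8],0.016],[[0.8,11,-0.8],0.016],[[0.8,14,-0.8],0.016],[[0.8,16,-0.8],0.016],[[0.8,16.5,-0.8],0.016],[[0.8,16.5,-0.8],0.016],[[0.8,16.5,-0.8],0.016]]' 8.0 40; python3 -m jog '[[[0,0,0],0],[[0,0,0],0],[[0,0,0],0],[[0,0,0],0],[[0,0,0],0],[[0,0,0],0],[[0,0,0],0]]' 3 50;  python3 -m jog '[[[0,-3,0],0],[[0,-6,0],0],[[0,-10,0],0],[[0,-10,0],0],[[0,-10,0],0],[[0,-10,0],0]]'; python3 -c "
from h import *
plan((.5624,-.0711,.1,-0.15))"
```

```text
t: 39.27
tcp_pos: [0.5996, -0.2936, 0.0042]
tool_rot: [0.692, 0.146, -0.146, -0.692]
force: [0.2, -0.0, 0.6]
finger_gap: 0.939
t: 39.85
tcp_pos: [0.6002, -0.2949, 0.0059]
tool_rot: [0.693, 0.146, -0.144, -0.691]
force: [1.3, 0.3, 6.5]
finger_gap: 0.653
t: 40.35
tcp_pos: [0.5984, -0.2939, 0.1035]
tool_rot: [-0.692, -0.145, 0.145, 0.692]
force: [-0.6, 0.4, -1.5]
finger_gap: 0.655
at [ 0.5984 -0.2939  0.1035] yaw 23.73 q6 -2.61 F [-0.6  0.4 -1.5] gap 5.59 t 40.4
[[5.68, 0.36, 21.85], 0.417]
```

```bash
python3 -m jog '[[[2,0,6],0.1],[[5.7,0,21.8],0.417],[[5.7,0,21.8],0.417],[[5.7,0,21.8],0.417],[[5.7,0,21.8],0.417],[[5.7,0,21.8],0.417],[[5.7,0,21.8],0.417],[[5.7,0,21.8],0.417],[[5.7,2,21.8],0.417],[[5.7,4,21.8],0.417],[[5.7,4.5,21.8],0.417],[[5.7,4.5,21.8],0.417],[[5.7,4.5,21.8],0.417],[[5.7,4.5,21.8],0.417]]'; python3 -c "
from h import *
plan((.5628,-.0711,.0505,-0.15))"
```

```text
t: 41.52
tcp_pos: [0.564, -0.0726, 0.0588]
tool_rot: [0.707, -0.001, 0.002, -0.707]
force: [0.8, -1.3, -0.7]
finger_gap: 0.65
at [ 0.564  -0.0726  0.0588] yaw -0.22 q6 -1.89 F [ 0.8 -1.3 -0.7] gap 5.55 t 41.5
[[-0.12, 0.83, 0.15], -0.001]
```

```bash
python3 -m jog '[[[-0.1,0,0.1],0],[[-0.1,0.3,0.1],0],[[-0.1,0.6,0.1],0],[[-0.1,0.8,0.1],0],[[-0.1,0.8,0.1],0],[[-0.1,0.8,0.1],0]]';python3 -m jog '[[[0,0,0],0],[[0,0,0],0],[[0,0,0],0],[[0,0,0],0],[[0,-1,0],0],[[0,-3,0],0],[[0,-6,0],0],[[-4,-10,4],0],[[-4,-10,4],0],[[-4,-10,4],0],[[-4,-10,4],0],[[-4,-10,4],0],[[-4,-10,4],0]]' 7 30
python3 - <<'E'
from h import *
from holes import holes
s=snap('wrist'); holes(s,(.5624,.0295),.067); holes(s,(.5624,-.0711),.067)
t=snap('top')
cv2.imwrite('pics/last.png',np.hstack([cv2.resize(s['frame'][:,:,::-1],(480,360)),cv2.resize(t['frame'][150:330,240:400,::-1],(320,360))]))
plan((.61,.21,.15,-90),(.62,.21,.054,-90))
E
```

```text
t: 42.02
tcp_pos: [0.5624, -0.0707, 0.0509]
tool_rot: [0.707, -0.001, 0.001, -0.707]
force: [-0.8, -0.4, 4.6]
finger_gap: 0.654
t: 43.1
tcp_pos: [0.5231, -0.0312, 0.15]
tool_rot: [0.707, -0.001, 0.001, -0.707]
force: [0.4, -0.5, 1.4]
finger_gap: 0.818
holes 3 [[0.5394, 0.0531], [0.5397, 0.0079], [0.5849, 0.0081]]
holes 3 [[0.5392, -0.0926], [0.5393, -0.0476], [0.5844, -0.0475]]
at [ 0.5228 -0.0312  0.1496] yaw -0.2 q6 -1.84 F [-0.8 -0.1 -0.2] gap 7.0 t 43.2
[[8.63, -0.05, 24.15], 1.567]
[[9.64, 9.55, 24.16], 1.567]
```

```bash
python3 -m jog '[[[8.6,-2,10],0.4],[[9,-2,23.5],1.56],[[9,-2,23.5],1.56],[[9,-2,23.5],1.56],[[9,-2,23.5],1.56],[[9,-2,23.5],1.56],[[9,-2,23.5],1.56],[[9,-2,23.5],1.56],[[9,-2,23.5],1.56],[[9,-2,23.5],1.56],[[9,-2,23.5],1.56],[[9,-2,23.5],1.56],[[9,-2,23.5],1.56],[[9,-2,23.5],1.56],[[9,-2,23.5],1.56],[[9,-2,23.5],1.56]]' 0 30
python3 - <<'E'
from h import *
st=np.array((.5627,.2395)); out=[]
out.append((.6265,.208,.0545,-90))
for th in np.linspace(0,95,17):
    c,sn=np.cos(np.radians(th)),np.sin(np.radians(th))
    p=st+.064*np.array([c,sn])-.018*np.array([-sn,c]); out.append((p[0],p[1],.0545,th-90))
plan(*out)
E
```

```text
t: 44.53
tcp_pos: [0.6132, 0.2039, 0.1696]
tool_rot: [0.503, -0.498, 0.497, -0.502]
force: [0.2, -0.2, 0.2]
finger_gap: 0.001
at [0.6132 0.2039 0.1696] yaw -89.44 q6 0.14 F [ 0.2 -0.2  0.2] gap 0.01 t 44.5
[[-0.4, 11.51, 1.35], 0.01]
[[-1.75, 11.51, 1.38], 0.01]
[[-2.42, 11.51, 1.54], -0.094]
[[-3.1, 11.51, 1.63], -0.197]
[[-3.79, 11.51, 1.65], -0.301]
[[-4.48, 11.51, 1.59], -0.405]
[[-5.16, 11.51, 1.47], -0.508]
[[-5.82, 11.51, 1.27], -0.612]
[[-6.45, 11.51, 1.01], -0.716]
[[-7.06, 11.51, 0.68], -0.819]
[[-7.63, 11.51, 0.3], -0.923]
[[-8.16, 11.51, -0.15], -1.027]
[[-8.63, 11.51, -0.64], -1.13]
[[-9.06, 11.51, -1.19], -1.234]
[[-9.42, 11.52, -1.77], -1.337]
[[-9.73, 11.52, -2.39], -1.441]
[[-9.96, 11.52, -3.03], -1.545]
[[-10.13, 11.52, -3.7], -1.648]
```

```bash
python3 -m jog '[[[-0.4,4,1.4],0],[[-0.4,8,1.4],0],[[-0.4,11.5,1.4],0],[[-0.4,11.5,1.4],0],[[-1.7,11.5,1.4],0],[[-2.4,11.5,1.5],-0.09],[[-3.1,11.5,1.6],-0.2],[[-3.8,11.5,1.6],-0.3],[[-4.5,11.5,1.6],-0.4],[[-5.2,11.5,1.5],-0.51],[[-5.8,11.5,1.3],-0.61],[[-6.5,11.5,1],-0.72],[[-7.1,11.5,0.7],-0.82],[[-7.6,11.5,0.3],-0.92],[[-8.2,11.5,-0.1],-1.03],[[-8.6,11.5,-0.6],-1.13],[[-9.1,11.5,-1.2],-1.23],[[-9.4,11.5,-1.8],-1.34],[[-9.7,11.5,-2.4],-1.44],[[-9.9,11.5,-2.8],-1.52]]'; python3 -c "
from h import *
plan((.58,.30,.0545,0))"
```

```text
t: 46.2
tcp_pos: [0.5894, 0.3041, 0.0594]
tool_rot: [-0.706, 0.008, -0.017, 0.708]
force: [5.5, -2.8, -5.1]
finger_gap: -0.001
at [0.5894 0.3041 0.0594] yaw -2.08 q6 -1.22 F [ 5.5 -2.8 -5.1] gap -0.01 t 46.2
[[-0.93, 0.48, -0.44], -0.036]
```

```bash
python3 -m jog '[[[-0.5,0.1,0],-0.03],[[-1,0.1,0],-0.03],[[-1.2,0.1,0],-0.03],[[-1.2,0.1,0],-0.03],[[-1.2,0.1,0],-0.03]]';python3 -m jog '[[[-0.3,0,0],0],[[-0.6,0,0],0],[[-0.6,0,0],0],[[-0.6,0,0],0]]';python3 -m jog '[[[-0.3,0,0],0],[[-0.6,0,0],0],[[-0.6,0,0],0],[[-0.6,0,0],0]]'
```

```text
t: 46.62
tcp_pos: [0.5817, 0.3057, 0.0595]
tool_rot: [-0.705, -0.004, -0.012, 0.709]
force: [10.2, -1.1, -5.4]
finger_gap: -0.004
t: 46.95
tcp_pos: [0.5816, 0.3057, 0.0599]
tool_rot: [-0.705, -0.008, -0.016, 0.709]
force: [19.6, -2.3, -12.5]
finger_gap: -0.002
t: 47.28
tcp_pos: [0.5814, 0.3058, 0.0602]
tool_rot: [-0.704, -0.012, -0.02, 0.71]
force: [29.9, -4.1, -19.9]
finger_gap: -0.0
```

```bash
python3 -m jog '[[[2.5,0,0],0],[[4,0,0],0],[[4,-5,0],0],[[4,-10,0],0],[[4,-16,0],0],[[4,-20,0],0],[[4,-20,0],0],[[4,-20,0],0]]'; python3 -m jog '[[[-4,0,-12],0],[[-8,0,-18],0],[[-10,0,-18],0],[[-10,0,-18],0],[[-10,0,-18],0],[[-10,0,-18],0],[[-10,0,-18],0],[[-10,0,-18],0]]'
python3 - <<'E'
from h import *
from holes import holes
s=snap('wrist'); t=snap('top'); holes(s,(.5624,.0295),.067); holes(s,(.5624,-.0711),.067)
plan()
cv2.imwrite('pics/last.png',np.hstack([cv2.resize(s['frame'][:,:,::-1],(480,360)),cv2.resize(t['frame'][130:330,20:198,::-1],(320,360))]))
E
```

```text
t: 47.95
tcp_pos: [0.6056, 0.3061, 0.2686]
tool_rot: [-0.704, -0.004, -0.012, 0.71]
force: [1.2, 0.5, 0.0]
finger_gap: 0.003
t: 48.62
tcp_pos: [0.4998, 0.125, 0.257]
tool_rot: [-0.707, 0.002, -0.007, 0.707]
force: [0.5, 1.2, -0.7]
finger_gap: 0.001
centre [0.5621 0.0302] yaw 0.22 r [0.0319 0.0318 0.0318 0.0318]
centre [ 0.5617 -0.0703] yaw -0.08 r [0.0317 0.0319 0.0319 0.0318]
at [0.4998 0.1255 0.2559] yaw -0.65 q6 -1.53 F [ 0.1 -0.3  0.8] gap -0.02 t 48.7
```

View pics/last.png

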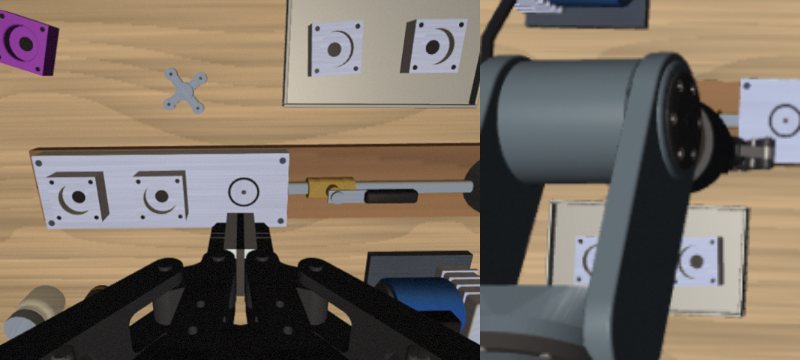

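```bash
python3 -c "
from h import *
print(workorder.sign_off())"
```

```text
the job is handed in; nothing more can be done
None
```

The changeover is finished and handed in at about 49 s of the 210 s allowed.

1. **Valve shut:** I pushed the lever against its stop first. It stopped moving while the push rose to 31 N.
2. **Finished caps:** There were two. Both lie flat on the floor of the grey tray.
3. **Raw caps:** There were two.
   - **Turning:** One lay pocket up. The other lay pocket down, and I turned it over against the edge of the chuck.
   - **Placing:** The turned cap is on the middle ring and the other on the right-hand ring. The left-hand ring is empty because there was no third raw cap.
4. **Valve open:** I swung the lever back in line with the pipe, again against its stop, where it held still up to 30 N.

**Last checks:** In the final wrist picture both raw caps are pocket up. Measured with the same camera, they are about 1 mm from the ring centres and within about 0.4° of square to the chuck. The lever is in line with the pipe, both finished caps are in the tray, and the gripper is clear of everything.

**What went wrong or disagreed:**
- **Turning over:** The first two tries jammed in the gripper at 50° and 40°. I then leaned the cap on the chuck edge and tipped it from there. During the tip the fingers came down on the cap and the wrist force reached at least 71 N (limit 120 N).
- **Measurements:** The top camera put the chuck 3 to 4 mm further right than the wrist camera. I used the wrist camera throughout.
- **Other things on the bench:** I had no contact with them that I know of. I measured only the cross mount again, and it was unchanged within measuring error. I did not re-measure the rest.

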